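Change the blocks in the dry-block shaker

TASK

Change the shaker over from vials to tubes: pull the lock knob out to its detent, take every vial block (round head) out of the bays and stand it upright in the steel tray, and press every tube block (oblong head with three holes) from the mat down flush into a bay of its own. Then, with all the tube blocks flush, push the lock knob fully home so that the bar holds them; leave the bottle, tip box and beaker where they are.

Things in the scene. Friction and masses are not known exactly. Their poses are not given: they have to be found in the camera images.
- mixer: The dry-block shaker, fixed: white housing 258 mm deep (x), 278 mm wide (y), flat grey deck 95 mm above the bench. Origin on the bench under its middle; its -x side is the front with the pull knob; z up. Four bays lie in a row along y in the deck. Two black guides, 10 mm high, stand on the deck outside the ends of the row, beside the bar.
- lock_knob (a joint): Travel (m) of the black pull knob on the mixer's front: 0 = home, 0.020 = out at its detent (towards the mixer's -x). An over-centre spring holds it at either end with about 7 N; past half way it snaps the knob on to the other end, where it stays. The knob carries the hold-down bar; a block standing over 2 mm proud of the deck stops both on the way in.
- knob_grip (a point): Middle of the knob's head, on its axis, 60 mm above the bench, 35 mm below the deck; moves with the knob. The head is round, 27 mm in diameter (30 mm at the tip), 23 mm long along the mixer's x, from 12 to 35 mm in front of the housing when home. Free room all round: it can be pinched from above across the mixer's y.
- bar (a point): Middle of the top of the hold-down bar, moves with the knob: a flat steel strip 244 mm long (mixer's y) and 18 mm wide, from 2 to 5 mm above the deck. Knob home: it reaches 6 mm over the near (-x) edge of all bays, on the near shoulders of the blocks, so nothing can be lifted out or put in. Knob out: it stands 14 mm clear of the bays.
- tray: Shallow stainless tray, fixed, 220 x 160 mm outside (x by y), walls 3 mm thick and 14 mm high. Origin under its centre; the inner floor is 3 mm above the bench.
- mat: Black rubber mat, fixed, 220 x 190 x 3 mm (x by y by height), on which the tube blocks wait. Origin under its centre.
- bay0 (a point): Centre of the mouth of bay 0 (leftmost, at the +y end), level with the deck, axes as the mixer's. A pocket 42.5 x 48.5 mm (x by y), 20 mm deep, loose for a block's foot. Bays are 58 mm apart. A leaf spring in the far wall presses the block to the near wall (4 N): let go, a block rests some 10 mm proud; about 5 N pushes it to the floor, or pulls it out.
- bay1 (a point): Centre of the mouth of bay 1 (middle left), level with the deck, axes as the mixer's. A pocket 42.5 x 48.5 mm (x by y), 20 mm deep, loose for a block's foot. Bays are 58 mm apart. A leaf spring in the far wall presses the block to the near wall (4 N): let go, a block rests some 10 mm proud; about 5 N pushes it to the floor, or pulls it out.
- bay2 (a point): Centre of the mouth of bay 2 (middle right), level with the deck, axes as the mixer's. A pocket 42.5 x 48.5 mm (x by y), 20 mm deep, loose for a block's foot. Bays are 58 mm apart. A leaf spring in the far wall presses the block to the near wall (4 N): let go, a block rests some 10 mm proud; about 5 N pushes it to the floor, or pulls it out.
- bay3 (a point): Centre of the mouth of bay 3 (rightmost, at the -y end), level with the deck, axes as the mixer's. A pocket 42.5 x 48.5 mm (x by y), 20 mm deep, loose for a block's foot. Bays are 58 mm apart. A leaf spring in the far wall presses the block to the near wall (4 N): let go, a block rests some 10 mm proud; about 5 N pushes it to the floor, or pulls it out.
- tube_block0: A tube block; waits upright on the mat. Absent in some runs. Plain aluminium, loose, 160 g, 54 mm tall: a foot 40 x 46 x 20 mm (x, y, height) and on it a head 34 mm tall, 24 x 46 mm (x, y; an 8 mm wide shoulder along each long side), with a row of three 11 mm tube holes on top. Origin at the centre of the foot's underside, z up; a half turn about z makes no difference.
- tube_block1: A tube block; waits upright on the mat. Absent in some runs. Plain aluminium, loose, 160 g, 54 mm tall: a foot 40 x 46 x 20 mm (x, y, height) and on it a head 34 mm tall, 24 x 46 mm (x, y; an 8 mm wide shoulder along each long side), with a row of three 11 mm tube holes on top. Origin at the centre of the foot's underside, z up; a half turn about z makes no difference.
- tube_block2: A tube block; waits upright on the mat. Absent in some runs. Plain aluminium, loose, 160 g, 54 mm tall: a foot 40 x 46 x 20 mm (x, y, height) and on it a head 34 mm tall, 24 x 46 mm (x, y; an 8 mm wide shoulder along each long side), with a row of three 11 mm tube holes on top. Origin at the centre of the foot's underside, z up; a half turn about z makes no difference.
- tube_block3: A tube block; waits upright on the mat. Absent in some runs. Plain aluminium, loose, 160 g, 54 mm tall: a foot 40 x 46 x 20 mm (x, y, height) and on it a head 34 mm tall, 24 x 46 mm (x, y; an 8 mm wide shoulder along each long side), with a row of three 11 mm tube holes on top. Origin at the centre of the foot's underside, z up; a half turn about z makes no difference.
- vial_block0: A vial block; sits flush in a bay of the mixer, under the bar. Absent in some runs. Plain aluminium, loose, 140 g, 54 mm tall: a foot 40 x 46 x 20 mm (x, y, height) and on it a head 34 mm tall, round, 24 mm in diameter, with a single 17 mm hole on top. Origin at the centre of the foot's underside, z up; a half turn about z makes no difference.
- vial_block1: A vial block; sits flush in a bay of the mixer, under the bar. Absent in some runs. Plain aluminium, loose, 140 g, 54 mm tall: a foot 40 x 46 x 20 mm (x, y, height) and on it a head 34 mm tall, round, 24 mm in diameter, with a single 17 mm hole on top. Origin at the centre of the foot's underside, z up; a half turn about z makes no difference.
- vial_block2: A vial block; sits flush in a bay of the mixer, under the bar. Absent in some runs. Plain aluminium, loose, 140 g, 54 mm tall: a foot 40 x 46 x 20 mm (x, y, height) and on it a head 34 mm tall, round, 24 mm in diameter, with a single 17 mm hole on top. Origin at the centre of the foot's underside, z up; a half turn about z makes no difference.
- vial_block3: A vial block; sits flush in a bay of the mixer, under the bar. Absent in some runs. Plain aluminium, loose, 140 g, 54 mm tall: a foot 40 x 46 x 20 mm (x, y, height) and on it a head 34 mm tall, round, 24 mm in diameter, with a single 17 mm hole on top. Origin at the centre of the foot's underside, z up; a half turn about z makes no difference.
- bottle: Amber reagent bottle, 60 mm in diameter and 130 mm tall, loose; origin under its centre. Not part of the job.
- tip_box: Box of pipette tips with a clear lid, 85 x 120 x 72 mm, loose; origin under its centre. Not part of the job.
- beaker: Small glass beaker, 66 mm in diameter and 75 mm tall, loose; origin under its centre. Not part of the job.
Mind the look-alikes: they are no part of the job. Leave any red look-alike of the vial_block1 alone.

How it is judged:
On the way, in this order (a step that is already met when the one before it is completed fails the run):
1. the lock knob is pulled out to its detent (value of joint lock_knob above 0.018 m), for 0.3 s.
2. with the knob still out, every vial block stands in the tray and every tube block is flush in a bay (x of vial_block0 in the frame of tray between -0.095 and 0.095 m and y of vial_block0 in the frame of tray between -0.065 and 0.065 m and z of each of vial_block0, vial_block1, vial_block2, vial_block3 in the frame of tray below 0.008 m and angle between each of vial_block0, vial_block1, vial_block2, vial_block3's own z axis and vertical below 0.15 rad and x of vial_block1 in the frame of tray between -0.095 and 0.095 m and y of vial_block1 in the frame of tray between -0.065 and 0.065 m and x of vial_block2 in the frame of tray between -0.095 and 0.095 m and y of vial_block2 in the frame of tray between -0.065 and 0.065 m and x of vial_block3 in the frame of tray between -0.095 and 0.095 m and y of vial_block3 in the frame of tray between -0.065 and 0.065 m and ((horizontal distance between tube_block0 and bay0 below 0.004 m and z of tube_block0 in the frame of bay0 below -0.018 m and angle between tube_block0's own z axis and vertical below 0.1 rad) or (horizontal distance between tube_block0 and bay1 below 0.004 m and z of tube_block0 in the frame of bay1 below -0.018 m and angle between tube_block0's own z axis and vertical below 0.1 rad) or (horizontal distance between tube_block0 and bay2 below 0.004 m and z of tube_block0 in the frame of bay2 below -0.018 m and angle between tube_block0's own z axis and vertical below 0.1 rad) or (horizontal distance between tube_block0 and bay3 below 0.004 m and z of tube_block0 in the frame of bay3 below -0.018 m and angle between tube_block0's own z axis and vertical below 0.1 rad)) and ((horizontal distance between tube_block1 and bay0 below 0.004 m and z of tube_block1 in the frame of bay0 below -0.018 m and angle between tube_block1's own z axis and vertical below 0.1 rad) or (horizontal distance between tube_block1 and bay1 below 0.004 m and z of tube_block1 in the frame of bay1 below -0.018 m and angle between tube_block1's own z axis and vertical below 0.1 rad) or (horizontal distance between tube_block1 and bay2 below 0.004 m and z of tube_block1 in the frame of bay2 below -0.018 m and angle between tube_block1's own z axis and vertical below 0.1 rad) or (horizontal distance between tube_block1 and bay3 below 0.004 m and z of tube_block1 in the frame of bay3 below -0.018 m and angle between tube_block1's own z axis and vertical below 0.1 rad)) and ((horizontal distance between tube_block2 and bay0 below 0.004 m and z of tube_block2 in the frame of bay0 below -0.018 m and angle between tube_block2's own z axis and vertical below 0.1 rad) or (horizontal distance between tube_block2 and bay1 below 0.004 m and z of tube_block2 in the frame of bay1 below -0.018 m and angle between tube_block2's own z axis and vertical below 0.1 rad) or (horizontal distance between tube_block2 and bay2 below 0.004 m and z of tube_block2 in the frame of bay2 below -0.018 m and angle between tube_block2's own z axis and vertical below 0.1 rad) or (horizontal distance between tube_block2 and bay3 below 0.004 m and z of tube_block2 in the frame of bay3 below -0.018 m and angle between tube_block2's own z axis and vertical below 0.1 rad)) and ((horizontal distance between tube_block3 and bay0 below 0.004 m and z of tube_block3 in the frame of bay0 below -0.018 m and angle between tube_block3's own z axis and vertical below 0.1 rad) or (horizontal distance between tube_block3 and bay1 below 0.004 m and z of tube_block3 in the frame of bay1 below -0.018 m and angle between tube_block3's own z axis and vertical below 0.1 rad) or (horizontal distance between tube_block3 and bay2 below 0.004 m and z of tube_block3 in the frame of bay2 below -0.018 m and angle between tube_block3's own z axis and vertical below 0.1 rad) or (horizontal distance between tube_block3 and bay3 below 0.004 m and z of tube_block3 in the frame of bay3 below -0.018 m and angle between tube_block3's own z axis and vertical below 0.1 rad)) and value of joint lock_knob above 0.016 m), for 0.3 s.
3. the lock knob is pushed home (value of joint lock_knob below 0.002 m), for 0.2 s.
At the end, for the whole second after the job is handed in: The knob is within 2 mm of home; every tube block sits in a bay, within 4 mm of its centre, within 2 mm of flush with the deck and upright; every vial block stands upright on the tray's floor; all blocks are at rest and let go (x of vial_block0 in the frame of tray between -0.095 and 0.095 m and y of vial_block0 in the frame of tray between -0.065 and 0.065 m and z of each of vial_block0, vial_block1, vial_block2, vial_block3 in the frame of tray below 0.008 m and angle between each of vial_block0, vial_block1, vial_block2, vial_block3's own z axis and vertical below 0.15 rad and x of vial_block1 in the frame of tray between -0.095 and 0.095 m and y of vial_block1 in the frame of tray between -0.065 and 0.065 m and x of vial_block2 in the frame of tray between -0.095 and 0.095 m and y of vial_block2 in the frame of tray between -0.065 and 0.065 m and x of vial_block3 in the frame of tray between -0.095 and 0.095 m and y of vial_block3 in the frame of tray between -0.065 and 0.065 m and ((horizontal distance between tube_block0 and bay0 below 0.004 m and z of tube_block0 in the frame of bay0 below -0.018 m and angle between tube_block0's own z axis and vertical below 0.1 rad) or (horizontal distance between tube_block0 and bay1 below 0.004 m and z of tube_block0 in the frame of bay1 below -0.018 m and angle between tube_block0's own z axis and vertical below 0.1 rad) or (horizontal distance between tube_block0 and bay2 below 0.004 m and z of tube_block0 in the frame of bay2 below -0.018 m and angle between tube_block0's own z axis and vertical below 0.1 rad) or (horizontal distance between tube_block0 and bay3 below 0.004 m and z of tube_block0 in the frame of bay3 below -0.018 m and angle between tube_block0's own z axis and vertical below 0.1 rad)) and ((horizontal distance between tube_block1 and bay0 below 0.004 m and z of tube_block1 in the frame of bay0 below -0.018 m and angle between tube_block1's own z axis and vertical below 0.1 rad) or (horizontal distance between tube_block1 and bay1 below 0.004 m and z of tube_block1 in the frame of bay1 below -0.018 m and angle between tube_block1's own z axis and vertical below 0.1 rad) or (horizontal distance between tube_block1 and bay2 below 0.004 m and z of tube_block1 in the frame of bay2 below -0.018 m and angle between tube_block1's own z axis and vertical below 0.1 rad) or (horizontal distance between tube_block1 and bay3 below 0.004 m and z of tube_block1 in the frame of bay3 below -0.018 m and angle between tube_block1's own z axis and vertical below 0.1 rad)) and ((horizontal distance between tube_block2 and bay0 below 0.004 m and z of tube_block2 in the frame of bay0 below -0.018 m and angle between tube_block2's own z axis and vertical below 0.1 rad) or (horizontal distance between tube_block2 and bay1 below 0.004 m and z of tube_block2 in the frame of bay1 below -0.018 m and angle between tube_block2's own z axis and vertical below 0.1 rad) or (horizontal distance between tube_block2 and bay2 below 0.004 m and z of tube_block2 in the frame of bay2 below -0.018 m and angle between tube_block2's own z axis and vertical below 0.1 rad) or (horizontal distance between tube_block2 and bay3 below 0.004 m and z of tube_block2 in the frame of bay3 below -0.018 m and angle between tube_block2's own z axis and vertical below 0.1 rad)) and ((horizontal distance between tube_block3 and bay0 below 0.004 m and z of tube_block3 in the frame of bay0 below -0.018 m and angle between tube_block3's own z axis and vertical below 0.1 rad) or (horizontal distance between tube_block3 and bay1 below 0.004 m and z of tube_block3 in the frame of bay1 below -0.018 m and angle between tube_block3's own z axis and vertical below 0.1 rad) or (horizontal distance between tube_block3 and bay2 below 0.004 m and z of tube_block3 in the frame of bay2 below -0.018 m and angle between tube_block3's own z axis and vertical below 0.1 rad) or (horizontal distance between tube_block3 and bay3 below 0.004 m and z of tube_block3 in the frame of bay3 below -0.018 m and angle between tube_block3's own z axis and vertical below 0.1 rad)) and value of joint lock_knob below 0.002 m and linear speed of each of tube_block0, tube_block1, tube_block2, tube_block3, vial_block0, vial_block1, vial_block2, vial_block3 below 0.03 m/s); the robot touches nothing.
It fails at once if the bottle is pushed more than 30 mm from its place or tipped (distance of bottle from where it was at the start of the episode above 0.03 m or angle between bottle's own z axis and vertical above 0.4 rad).
It fails at once if the tip box is pushed more than 30 mm from its place or tipped (distance of tip_box from where it was at the start of the episode above 0.03 m or angle between tip_box's own z axis and vertical above 0.4 rad).
It fails at once if the beaker is pushed more than 30 mm from its place or tipped (distance of beaker from where it was at the start of the episode above 0.03 m or angle between beaker's own z axis and vertical above 0.4 rad).
Of tube_block0, tube_block1, tube_block2, tube_block3 only 3 to 4 are there at a start; the rules pass over those that are not, and their reading is None.
Of vial_block0, vial_block1, vial_block2, vial_block3 only 2 to 3 are there at a start; the rules pass over those that are not, and their reading is None.
At some moment in a run one of tube_block0, tube_block1, tube_block2, tube_block3 may be knocked a few centimetres aside while the robot is not near it.
It also fails if it takes over 210 s, if anything falls off the work surface, if the arm or the gripper's body presses on something with over 40 N, if the wrist force passes 120 N, or if a joint passes its speed limit or range.

ROBOT

A 7-joint arm with a two-finger parallel gripper is mounted at the origin on the work surface. World frame = base frame: x ahead of the robot, y to its left, z up, the work surface at z = 0. Lengths are in m, angles in rad, forces in N, time in s.
With the tool pointing down it reaches from about 0.425 to 1.025 m from the base axis. Payload 3.6 kg.
Tool frame: the origin (TCP) lies on the centre line of the jaws, within the pads' length; the fingertips stand arm.tip_extent ahead of it and the grasp point (between the pads) lies 2 mm behind it (arm.tip_extent is the distance from the TCP to the fingertips, in m); y points along the fingers, x is the direction in which the jaws open and shut, and the axes are right-handed (so a half turn about y gives the same grasp; the last joint's range is limited). The gripper opens to 85 mm and grips with 20 to 120 N. Pads are 22 mm wide; open, the fingers measure 114 mm over their backs; the gripper's body (76 mm by 85 mm) begins 54 mm behind the grasp point. The pads swing forward as they close: fully open they stand 13 mm farther back than shut.
Start: joints at [-1.339, 0.591, 0.048, 1.609, -0.033, 0.943, -0.034], TCP at [0.232, 0.687, 0.215] pointing down, gripper open.
Joint ranges: [-2.69, 2.69], [-0.47, 2.24], [-1.27, 1.36], [0.19, 2.51], [-1.53, 4.68], [0.08, 2.07], [-3.09, 3.09]. Speed limits (rad/s): [2.57, 2.57, 3.14, 3.14, 3.14, 3.14, 3.14].

INTERFACE

Orientations are given as a unit quaternion [w, x, y, z].
In Python, from bench import arm gives the robot as it stands.
- The arm moves only by the tool apply_moves, never from a script. Its arguments are lists of equal length, an entry for each row: "xyz": the shift along the tool's x, y, z in m, a list of three; "rotation": the turn, a rotation vector about the tool's x, y, z in rad, a list of three; "grip": the finger opening in m, from 0 to 0.0854. In form: {"xyz": [[tx, ty, tz], ...], "rotation": [[rx, ry, rz], ...], "grip": [grip, ...]}. A call has 1 to 12 rows; each row is the pose to reach, as a shift and turn from the pose commanded when the call began, along the tool's axes at that moment; what a row does not reach only later rows make up. A row lasts 1/10 s, in which the tool goes at most 50 mm and 8.59 degrees, less where a joint would pass 70% of its speed; a pose out of reach is approached as far as the arm can. A call with a gripper value outside its range is refused whole. The fingers move at their own pace and stop on an object; the grip force is fixed at half the most. Time passes only in rows, so rows that repeat a pose let the fingers close. It gives the time, the measured TCP pose, the force and the opening at its end, in the units of the state.
- arm.sense(): the state, without advancing time (a new reading comes with each control period).
- arm.grab_frame(name): name is "side" or "top"; returns the picture (384x512x3 uint8, red, green, blue); there is no depth.
- arm.get_calibration(name): a dict with "camera_matrix" (3x3 intrinsics, pixels), "rvec" (rotation vector, rad) and "tvec" (3), from world to camera coordinates, as OpenCV has them. Camera axes: x right, y down, z forward; pixel columns grow to the right and rows downward; lengths in m; the calibration is good to about 2 mm. A picture is of the moment at which its call begins. get_calibration takes no time and is no camera call.
- arm.finish_job(): hands the job in, once; it reports no verdict.
The state is a dict: "time": time; "qpos": joint angles; "joint_velocities": joint speeds; "joint_efforts": joint torques, N m; "ee_pos": TCP position; "eef_rot": TCP orientation; "ft_force": force on the tool from outside, world axes, zero at the start; "torque": the same for the moment, N m; "finger_gap": finger opening in m.
Only numpy, scipy, OpenCV 4.12 (cv2) and the standard library are available. Lean on these libraries where they do the work, as an engineer would, in place of code of your own. Each camera call takes 0.05 s, during which the arm holds its last target. There are 200 camera calls.

## Working session

There is one attempt and no reset: what is moved stays moved. The work goes in short steps, Python scripts to look and compute and a tool call to move; the robot and the scene stay as the last step left them, time stands still between calls to the robot, and variables do not carry over. Pictures are saved under pics/ and viewed, about 12 in all and at most 16, crops included, and the job is handed in when it is done.

Besides the shell and the picture viewer there is one more tool, called after ">>>" by a JSON object that holds its "fn" and its "kwargs", one argument or row to a line. apply_moves: Moves the arm, as the interface text tells. Its arguments: {"type":"object","properties":{"xyz":{"type":"array","items":{"type":"array","items":{"type":"number"}}},"rotation":{"type":"array","items":{"type":"array","items":{"type":"number"}}},"grip":{"type":"array","items":{"type":"number"}}},"required":["xyz","rotation","grip"]}

```bash
ls; mkdir -p pics; cat > h.py <<'E'
import numpy as np, cv2
from bench import arm
from scipy.spatial.transform import Rotation as R
def cal(n):
    c=arm.get_calibration(n); return np.array(c["camera_matrix"],float),np.array(c["rvec"],float).ravel(),np.array(c["tvec"],float).ravel()
def w2p(n,P):
    K,r,t=cal(n); return cv2.projectPoints(np.array(P,float).reshape(-1,1,3),r,t,K,None)[0].reshape(-1,2)
def p2w(n,uv,z):
    K,r,t=cal(n); M=cv2.Rodrigues(r)[0]; C=-M.T@t
    out=[]
    for (u,v) in np.array(uv,float).reshape(-1,2):
        d=M.T@np.linalg.inv(K)@[u,v,1]; out.append(C+d*(z-C[2])/d[2])
    return np.array(out)
def snap(n,f,crop=None,s=1):
    im=arm.grab_frame(n)[:,:,::-1]; cv2.imwrite(f"pics/raw_{f}.png",im)
    if crop: x0,y0,x1,y1=crop; im=im[y0:y1,x0:x1]
    cv2.imwrite(f"pics/{f}.png",cv2.resize(im,None,fx=s,fy=s,interpolation=cv2.INTER_CUBIC))
def st():
    s=arm.sense(); q=s["eef_rot"]; print("t",round(s["time"],2),"p",np.round(s["ee_pos"],4),"R",np.round(R.from_quat([q[1],q[2],q[3],q[0]]).as_matrix(),3).tolist(),"F",np.round(s["ft_force"],1),"gap",round(s["finger_gap"],4))
E
python3 - <<'E'
from h import *
snap("top","top0",s=1.55); snap("side","side0",s=1.55); st(); print(arm.tip_extent)
for n in("top","side"):
    K,r,t=cal(n);M=cv2.Rodrigues(r)[0];print(n,K[0,0],-M.T@t,M[2])
E
```

```text
pics
t 0.1 p [0.2318 0.6861 0.2137] R [[0.32, -0.001, -0.947], [0.947, -0.002, 0.32], [-0.002, -1.0, -0.0]] F [-0.1  0.6 -0.2] gap 0.0853
0.017
top 491.3863916837461 [0.42588564 0.00183921 1.23012667] [ 0.14708352  0.01192809 -0.98905215]
side 361.43999771661214 [0.55526018 0.83630654 0.60875117] [ 0.02148039 -0.84612105 -0.53255776]
```

View pics/top0.png

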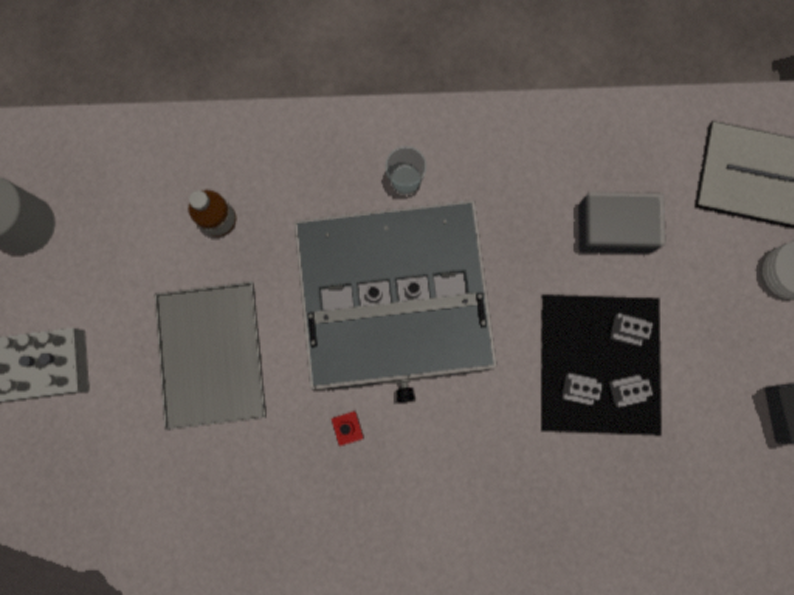

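View pics/side0.png

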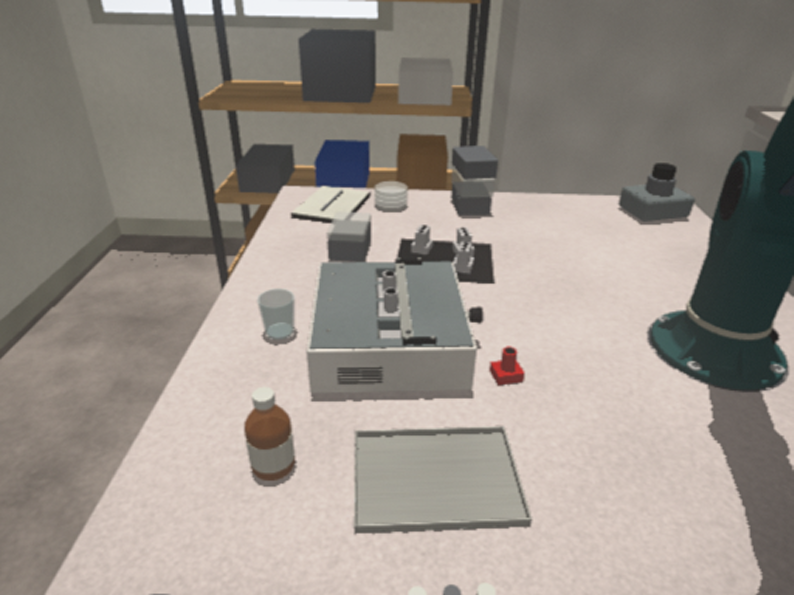

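The top view, with +x up and +y left, shows:
- Two vial blocks, in bays 1 and 2 (heads at about 373,292 and 413,288). Bays 0 and 3 are empty.
- Three tube blocks on the mat, at about (632,328), (582,388) and (632,390).
- The red look-alike at (348,428), on the bench in front of the mixer. It is not in a bay, so I leave it alone.
- The knob at (404,393) and the tray at (210,355).

Next I enlarge the mixer and the mat.

```bash
python3 - <<'E'
from h import *
im=cv2.imread("pics/raw_top0.png")
def crop(f,x0,y0,x1,y1,s):
    c=cv2.resize(im[y0:y1,x0:x1],None,fx=s,fy=s,interpolation=cv2.INTER_CUBIC)
    c=cv2.convertScaleAbs(c,alpha=1.5)
    for x in range(x0,x1,10): cv2.line(c,((x-x0)*s,0),((x-x0)*s,6 if x%50 else 14),(0,255,255),1)
    for y in range(y0,y1,10): cv2.line(c,(0,(y-y0)*s),(6 if y%50 else 14,(y-y0)*s),(0,255,255),1)
    cv2.imwrite(f"pics/{f}.png",c)
crop("mix",185,125,325,265,4); crop("mat",340,185,435,285,6)
E
```

```text
(no output)
```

View pics/mix.png

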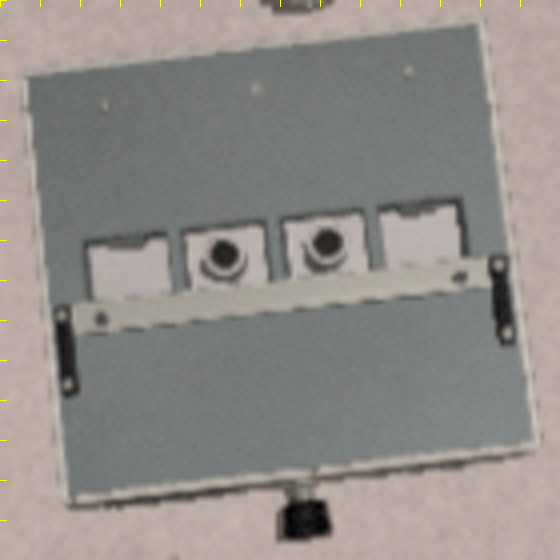

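View pics/mat.png

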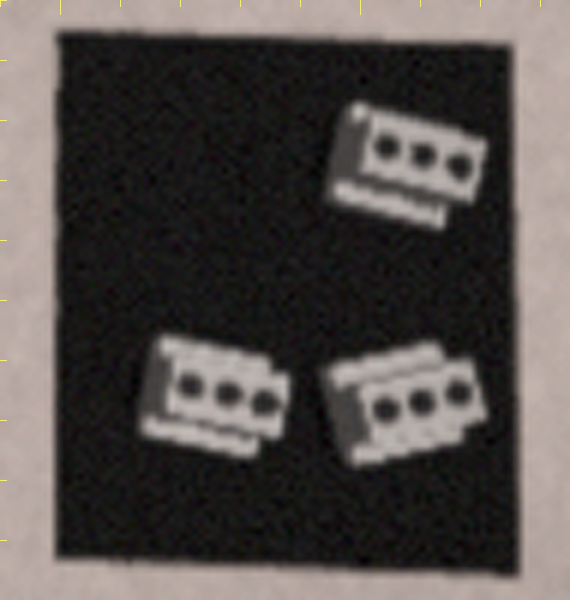

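The mixer crop gives the deck corners at (28,76), (480,24), (537,447) and (68,500). The vial holes are at (225,254) and (326,242), and the knob is at (305,518). On the mat crop, the middle holes are at A (423,155), B (228,394) and C (422,401). I convert these to world positions and check them against the stated sizes.

```bash
python3 - <<'E'
from h import *
m=lambda L:np.array(L,float)/4+[185,125]-0.375
c=p2w("top",m([(28,76),(480,24),(537,447),(68,500)]),.095)[:,:2]; print("deck",c.round(4).tolist(),"sides",[np.linalg.norm(c[i]-c[i-1]).round(4) for i in range(4)])
O=c.mean(0); 
ex=(c[0]-c[3])+(c[1]-c[2]); ey=(c[0]-c[1])+(c[3]-c[2]); a1=np.arctan2(ex[1],ex[0]);a2=np.arctan2(-ey[0],ey[1]); print("O",O,"yaw",np.degrees([a1,a2]))
v=p2w("top",m([(225,254),(326,242)]),.129)[:,:2];print("vials",v, np.linalg.norm(v[0]-v[1]), np.degrees(np.arctan2(*( (v[0]-v[1])*[-1,1]))))
y=(a1+a2)/2;Rm=np.array([[np.cos(y),-np.sin(y)],[np.sin(y),np.cos(y)]]);print("vials in mixer",(v-O)@Rm)
# far bay edges
b=p2w("top",m([(86,242),(168,234),(379,207),(461,198)]),.095)[:,:2];print("far bay corners mixer",((b-O)@Rm).round(4).tolist())
k=p2w("top",m([(305,518)]),.075)[:,:2];print("knob",k,(k-O)@Rm)
q=lambda L:np.array(L,float)/6+[340,185]-.417
for n,L in dict(A=[(386,147),(423,155),(459,167)],B=[(191,387),(228,394),(264,404)],C=[(386,410),(422,401),(459,393)]).items():
    w=p2w("top",q(L),.057)[:,:2];d=w[0]-w[2];print(n,w.mean(0).round(4),"len",np.linalg.norm(d).round(4),"yaw(y axis)",np.degrees(np.arctan2(-d[0],d[1])).round(1))
t=p2w("top",np.array([(157,294),(253,284),(265,416),(167,428)])/1.55-.18,.014)[:,:2];print("tray",t.round(3).tolist(),t.mean(0))
print("red",p2w("top",np.array([(348,428)])/1.55,.03))
print("bottle",p2w("top",np.array([(217,220)])/1.55,.0),"beaker",p2w("top",np.array([(405,165)])/1.55,.0),"tipbox",p2w("top",np.array([(625,220)])/1.55,.07))
E
```

```text
deck [[0.706, 0.1613], [0.729, -0.1076], [0.4782, -0.1294], [0.4557, 0.1407]] sides [np.float64(0.2511), np.float64(0.2699), np.float64(0.2517), np.float64(0.2711)]
O [0.59221451 0.01626992] yaw [4.84658587 4.81752534]
vials [[ 0.59062736  0.04571843]
 [ 0.59574165 -0.01169266]] 0.057638432751317775 5.090578548858879
vials in mixer [[ 0.0008991   0.02947754]
 [ 0.00115917 -0.0281603 ]]
far bay corners mixer [[0.0225, 0.1105], [0.0217, 0.0623], [0.0234, -0.0622], [0.0232, -0.1105]]
knob [[0.44186328 0.00503967]] [[-0.15076285  0.00147455]]
A [ 0.5347 -0.3536] len 0.0296 yaw(y axis) -17.4
B [ 0.4429 -0.2703] len 0.0291 yaw(y axis) -14.8
C [ 0.4383 -0.3463] len 0.0296 yaw(y axis) 11.3
tray [[0.615, 0.402], [0.627, 0.246], [0.415, 0.227], [0.4, 0.382]] [0.51429171 0.3141187 ]
red [[0.39249051 0.09425575 0.03      ]]
bottle [[0.73820891 0.30791275 0.        ]] beaker [[ 8.22457021e-01 -7.31188317e-03 -2.22044605e-16]] tipbox [[ 0.69987961 -0.34575169  0.07      ]]
```

The sizes agree: the vials are 57.6 mm apart (58 stated), the bays lie symmetric about the mixer, and the hole rows are 29 mm long. Mixer yaw is 4.85°. I add a helper to work out moves, starting with the knob.

```bash
cat >> h.py <<'E'
YAW=np.radians(4.85)
M=np.array([0.5922,0.0163])+np.array([[np.cos(YAW),-np.sin(YAW)],[np.sin(YAW),np.cos(YAW)]])@[0.0015,0.0003]
def mx(x,y): return M+np.array([[np.cos(YAW),-np.sin(YAW)],[np.sin(YAW),np.cos(YAW)]])@[x,y]
def cur():
    s=arm.sense(); q=s["eef_rot"]; return np.array(s["ee_pos"]),R.from_quat([q[1],q[2],q[3],q[0]])
def go(*wps):
    "waypoints (x,y,z,az_deg of tool x): shift and turn from the present pose, tool axes, tool pointing down"
    p,r=cur()
    for x,y,z,az in wps:
        a=np.radians(az); T=R.from_matrix(np.array([[np.cos(a),0,-np.sin(a)],[np.sin(a),0,np.cos(a)],[0,-1,0]]))
        print("xyz",r.inv().apply(np.array([x,y,z])-p).round(4).tolist(),"rot",(r.inv()*T).as_rotvec().round(3).tolist())
E
python3 - <<'E'
from h import *
k=mx(-.1505,0);print(k)
go((*k,.215,94.8),(*k,.12,94.8),(*k,.058,94.8))
E
```

```text
[0.44370814 0.00400136]
xyz [-0.5785, -0.0, -0.419] rot [-0.0, -0.409, -0.002]
xyz [-0.5783, 0.095, -0.419] rot [-0.0, -0.409, -0.002]
xyz [-0.5781, 0.157, -0.419] rot [-0.0, -0.409, -0.002]
```

>>> {"fn": "apply_moves", "kwargs": {
  "xyz": [
    [-0.5785,0,-0.419],
    [-0.5785,0,-0.419],
    [-0.5785,0,-0.419],
    [-0.5785,0,-0.419],
    [-0.5785,0,-0.419],
    [-0.5785,0,-0.419],
    [-0.5785,0,-0.419],
    [-0.5785,0,-0.419],
    [-0.5785,0,-0.419],
    [-0.5785,0,-0.419],
    [-0.5785,0,-0.419],
    [-0.5785,0,-0.419]
  ],
  "rotation": [
    [0,-0.409,0],
    [0,-0.409,0],
    [0,-0.409,0],
    [0,-0.409,0],
    [0,-0.409,0],
    [0,-0.409,0],
    [0,-0.409,0],
    [0,-0.409,0],
    [0,-0.409,0],
    [0,-0.409,0],
    [0,-0.409,0],
    [0,-0.409,0]
  ],
  "grip": [0.06,0.06,0.06,0.06,0.06,0.06,0.06,0.06,0.06,0.06,0.06,0.06]
}}

```text
time: 1.3
ee_pos: [0.41, 0.1118, 0.2149]
eef_rot: [-0.479, 0.479, 0.521, -0.52]
ft_force: [0.6, 1.1, -0.3]
finger_gap: 0.0602
```

```bash
python3 - <<'E'
from h import *
st();k=mx(-.1505,0)
go((*k,.215,94.8),(*k,.12,94.8),(*k,.058,94.8))
E
```

```text
t 1.3 p [0.41   0.1118 0.2149] R [[-0.083, 0.0, -0.997], [0.997, 0.0, -0.083], [0.0, -1.0, -0.0]] F [ 0.6  1.1 -0.3] gap 0.0602
xyz [-0.1103, -0.0002, -0.0246] rot [0.0, -0.0, 0.0]
xyz [-0.1103, 0.0948, -0.0246] rot [0.0, -0.0, 0.0]
xyz [-0.1103, 0.1568, -0.0245] rot [0.0, -0.0, 0.0]
```

>>> {"fn": "apply_moves", "kwargs": {
  "xyz": [
    [-0.1,0,-0.0246],
    [-0.1,0,-0.0246],
    [-0.1,0,-0.0246],
    [-0.1,0,-0.0246],
    [-0.1,0,-0.0246]
  ],
  "rotation": [
    [0,0,0],
    [0,0,0],
    [0,0,0],
    [0,0,0],
    [0,0,0]
  ],
  "grip": [0.06,0.06,0.06,0.06,0.06]
}}

```text
time: 1.8
ee_pos: [0.4422, 0.0174, 0.2146]
eef_rot: [0.479, -0.478, -0.521, 0.521]
ft_force: [-0.9, 0.3, 0.4]
finger_gap: 0.0599
```

```bash
python3 - <<'E'
from h import *
st();k=mx(-.1505,0)
go((*k,.215,94.85),(*k,.12,94.85),(*k,.058,94.85))
E
```

```text
t 1.8 p [0.4422 0.0174 0.2146] R [[-0.085, -0.001, -0.996], [0.996, 0.001, -0.085], [0.001, -1.0, 0.001]] F [-0.9  0.3  0.4] gap 0.0599
xyz [-0.0135, -0.0004, -0.0004] rot [-0.001, 0.0, 0.001]
xyz [-0.0135, 0.0946, -0.0005] rot [-0.001, 0.0, 0.001]
xyz [-0.0136, 0.1566, -0.0005] rot [-0.001, 0.0, 0.001]
```

>>> {"fn": "apply_moves", "kwargs": {
  "xyz": [
    [-0.0125,0.04,0],
    [-0.0125,0.08,0],
    [-0.0125,0.11,0],
    [-0.0125,0.135,0],
    [-0.0125,0.155,0],
    [-0.0125,0.156,0],
    [-0.0125,0.156,0],
    [-0.0125,0.156,0],
    [-0.0125,0.156,0],
    [-0.0125,0.156,0],
    [-0.0125,0.156,0],
    [-0.0125,0.156,0]
  ],
  "rotation": [
    [0,0,0],
    [0,0,0],
    [0,0,0],
    [0,0,0],
    [0,0,0],
    [0,0,0],
    [0,0,0],
    [0,0,0],
    [0,0,0],
    [0,0,0],
    [0,0,0],
    [0,0,0]
  ],
  "grip": [0.06,0.06,0.06,0.06,0.06,0.06,0.06,0.02,0.02,0.02,0.02,0.02]
}}

```text
time: 3.0
ee_pos: [0.444, 0.0037, 0.0592]
eef_rot: [-0.479, 0.479, 0.521, -0.52]
ft_force: [0.3, 0.9, 0.0]
finger_gap: 0.0202
```

```bash
python3 - <<'E'
from h import *
st();snap("side","side1",(150,150,350,290),4)
E
```

```text
t 3.0 p [0.444  0.0037 0.0592] R [[-0.083, 0.001, -0.997], [0.997, 0.0, -0.083], [-0.0, -1.0, -0.001]] F [0.3 0.9 0. ] gap 0.0202
```

View pics/side1.png

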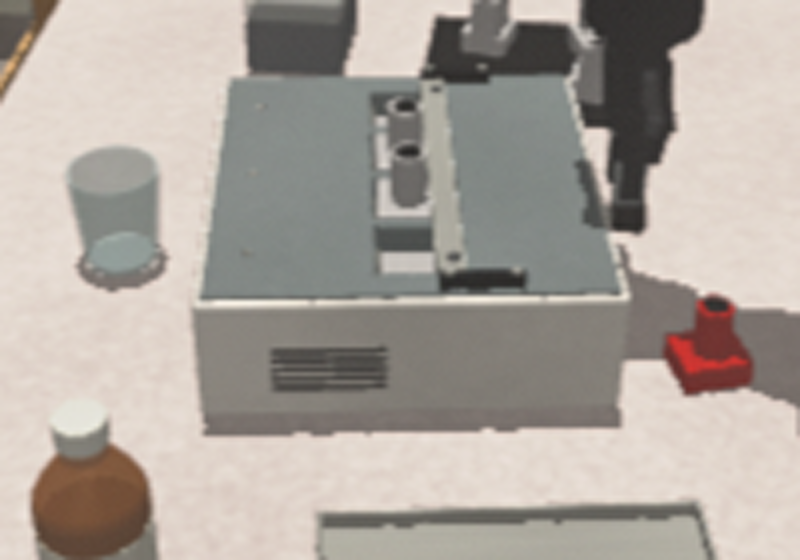

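The gap reads 20.2 mm, less than the knob's 27 mm, so the grasp may have missed. In the picture the finger at about (625,220) covers the spot where the knob should be. I check that against projections.

```bash
python3 - <<'E'
from h import *
snap("top","top1",(200,190,330,290),6)
k=mx(-.1525,0); print("side px knob",w2p("side",[*k,.06]), "obs side0",np.array([476,314])/1.55,"tcp",w2p("side",[.444,.0037,.0592]))
print("top px knob",w2p("top",[*k,.06]),w2p("top",[*mx(-.164,0),.06]),"tcp",w2p("top",[.444,.0037,.0592]),"obs",np.array([305,518])/4+[185,125])
E
```

```text
side px knob [[305.80355457 201.97090963]] obs side0 [307.09677419 202.58064516] tcp [[304.94211048 202.15804123]]
top px knob [[261.40857803 254.26166549]] [[261.96883506 259.15373383]] tcp [[261.43586482 253.28927063]] obs [261.25 254.5 ]
```

View pics/top1.png

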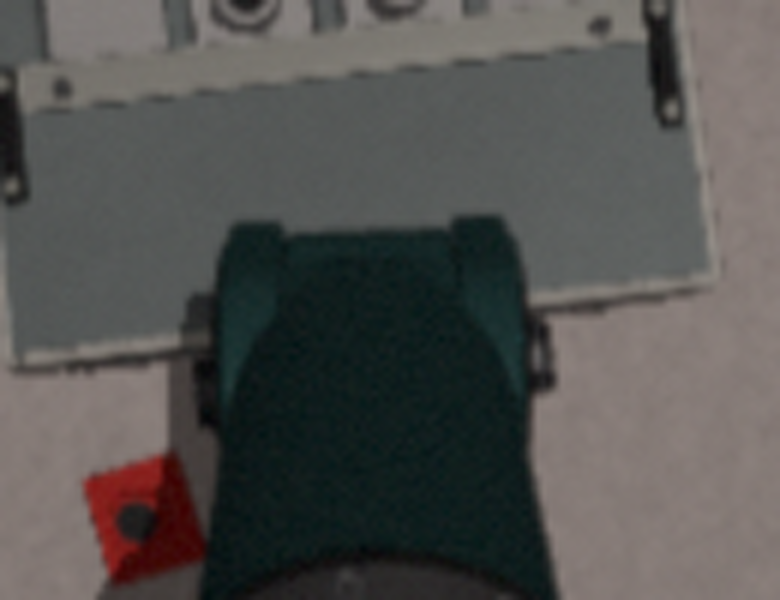

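>>> {"fn": "apply_moves", "kwargs": {
  "xyz": [
    [0,0,0],
    [0,0,0],
    [0,0,0],
    [0,0,0]
  ],
  "rotation": [
    [0,0,0],
    [0,0,0],
    [0,0,0],
    [0,0,0]
  ],
  "grip": [0.01,0.01,0.01,0.01]
}}

```text
time: 3.5
ee_pos: [0.4438, 0.0038, 0.0588]
eef_rot: [0.479, -0.479, -0.52, 0.52]
ft_force: [-1.3, -0.2, -1.4]
finger_gap: 0.0101
```

```bash
python3 - <<'E'
from h import *
snap("side","side2",(270,140,345,240),6); st()
print(w2p("side",[[.444,.0037,.042],[.444,.0037,.0588],[.444,.03,.042],[.444,.05,.042]]))
E
```

```text
t 3.55 p [0.4438 0.0038 0.0588] R [[-0.083, -0.0, -0.997], [0.997, -0.0, -0.083], [-0.0, -1.0, 0.0]] F [-0.3 -0.5  0.8] gap 0.0099
[[304.40010463 207.31201328]
 [304.92939235 202.27897884]
 [305.12503693 212.79245936]
 [305.69870198 217.12933373]]
```

View pics/side2.png

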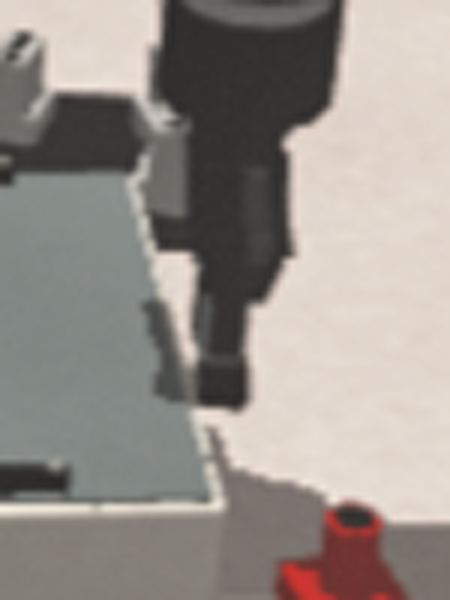

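In the side crop, the dark box at (222,380) matches where the knob was before, and there is no lateral force. A small pull will settle whether the knob is held.

>>> {"fn": "apply_moves", "kwargs": {
  "xyz": [
    [0,0,0.002],
    [0,0,0.005],
    [0,0,0.005],
    [0,0,0.005]
  ],
  "rotation": [
    [0,0,0],
    [0,0,0],
    [0,0,0],
    [0,0,0]
  ],
  "grip": [0.01,0.01,0.01,0.01]
}}

```text
time: 3.95
ee_pos: [0.4386, 0.0033, 0.0588]
eef_rot: [0.479, -0.479, -0.52, 0.52]
ft_force: [-0.9, 0.1, 0.4]
finger_gap: 0.01
```

Pulling meets no resistance, so nothing is held. I lift, move aside and look again.

>>> {"fn": "apply_moves", "kwargs": {
  "xyz": [
    [0,-0.04,0],
    [0,-0.08,0],
    [0,-0.12,0],
    [-0.05,-0.12,0],
    [-0.1,-0.12,0],
    [-0.15,-0.12,0],
    [-0.2,-0.12,0],
    [-0.2,-0.12,0],
    [-0.2,-0.12,0]
  ],
  "rotation": [
    [0,0,0],
    [0,0,0],
    [0,0,0],
    [0,0,0],
    [0,0,0],
    [0,0,0],
    [0,0,0],
    [0,0,0],
    [0,0,0]
  ],
  "grip": [0.06,0.06,0.06,0.06,0.06,0.06,0.06,0.06,0.06]
}}

```text
time: 4.85
ee_pos: [0.455, -0.1974, 0.1787]
eef_rot: [0.48, -0.48, -0.519, 0.52]
ft_force: [-0.5, 0.1, -0.3]
finger_gap: 0.06
```

```bash
python3 - <<'E'
from h import *
st(); snap("top","t2"); snap("side","s2")
a=cv2.imread("pics/raw_t2.png")[150:280,185:325];b=cv2.imread("pics/raw_s2.png")[120:250,230:370]
cv2.imwrite("pics/two.png",cv2.convertScaleAbs(cv2.resize(np.hstack([a,b]),None,fx=2.85,fy=2.85,interpolation=cv2.INTER_CUBIC),alpha=1.3))
E
```

```text
t 4.85 p [ 0.455  -0.1974  0.1787] R [[-0.079, -0.0, -0.997], [0.997, -0.0, -0.079], [-0.0, -1.0, 0.0]] F [-0.5  0.1 -0.3] gap 0.06
```

View pics/two.png

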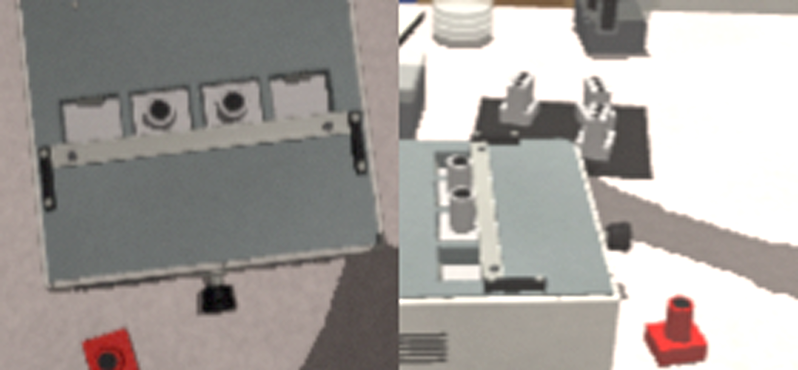

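```bash
python3 - <<'E'
from h import *
from scipy.optimize import least_squares
def tri(a,b): return least_squares(lambda P:np.r_[w2p("top",P)[0]-a,w2p("side",P)[0]-b],[.5,0,.05])
r=tri((260.8,254.5),(307.2,202.7));print("knob",r.x,r.fun)
im=cv2.imread("pics/raw_s2.png"); print(w2p("side",[arm.sense()["ee_pos"]]),w2p("top",[arm.sense()["ee_pos"]]))
a=cv2.imread("pics/raw_t2.png")[210:310,270:400];b=im[90:190,250:380]
cv2.imwrite("pics/grip.png",cv2.resize(np.hstack([a,b]),None,fx=3,fy=3,interpolation=cv2.INTER_CUBIC))
E
```

```text
knob [0.43982608 0.00549575 0.05905454] [-0.07045682  0.59423364 -0.69075071 -0.08418559]
[[299.74763214 133.26700609]] [[354.62577353 244.43372358]]
```

View pics/grip.png

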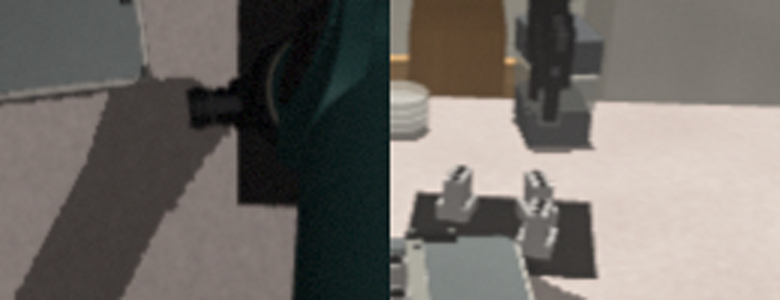

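```bash
python3 - <<'E'
from h import *
a=cv2.imread("pics/raw_side0.png").astype(int);b=cv2.imread("pics/raw_s2.png").astype(int)
d=(abs(a-b).max(2)>12)
for r in range(96,145,2):
    c=np.where(d[r,270:345])[0]+270; print(r,c.min() if len(c) else None,c.max() if len(c) else None,len(c), b[r,303])
p=np.array([.455,-.1974,.1787])
for dy in(-.03,.03,.044):
  for dz in(.0,-.009,-.017): print(dy,dz,w2p("side",[p+[0,dy,dz]]).round(1))
E
```

```text
96 295 311 17 [36 38 37]
98 295 311 17 [37 37 40]
100 295 312 18 [38 39 40]
102 296 312 17 [38 40 41]
104 296 311 16 [36 37 40]
106 296 310 13 [38 40 41]
108 296 310 15 [40 40 42]
110 297 310 14 [40 41 44]
112 296 310 14 [44 46 46]
114 296 309 12 [52 53 53]
116 296 310 15 [41 41 44]
118 296 310 15 [44 44 46]
120 296 306 11 [42 43 46]
122 296 306 10 [43 46 47]
124 300 306 7 [46 46 49]
126 300 306 7 [44 46 47]
128 301 304 4 [44 45 48]
130 299 306 3 [63 63 65]
132 None None 0 [74 75 76]
134 None None 0 [71 71 72]
136 None None 0 [71 72 72]
138 None None 0 [78 79 82]
140 None None 0 [113 117 126]
142 None None 0 [201 209 224]
144 None None 0 [199 208 221]
-0.03 0.0 [[299.1 129.1]]
-0.03 -0.009 [[298.9 131.8]]
-0.03 -0.017 [[298.7 134.2]]
0.03 0.0 [[300.4 136.8]]
0.03 -0.009 [[300.1 139.6]]
0.03 -0.017 [[299.9 142.1]]
0.044 0.0 [[300.7 138.7]]
0.044 -0.009 [[300.4 141.5]]
0.044 -0.017 [[300.2 144. ]]
```

```bash
python3 - <<'E'
from h import *
for n,p in dict(A=(.5347,-.3536,.057),B=(.4429,-.2703,.057),C=(.4383,-.3463,.057)).items(): print(n,(w2p("side",p)*1.55).round())
s=arm.sense(); print(np.round(s["qpos"],3)); print([k for k in dir(arm) if not k.startswith('_')])
a=cv2.imread("pics/raw_top0.png").astype(int);b=cv2.imread("pics/raw_t2.png").astype(int)
d=(abs(a-b).max(2)>12)
for r in range(225,270,3):
    c=np.where(d[r,320:420]&(b[r,320:420].max(1)<60))[0]+320; print(r,c.min() if len(c) else None,c.max() if len(c) else None)
E
```

```text
A [[422. 228.]]
B [[464. 245.]]
C [[463. 230.]]
[ 0.192  0.362  0.155  2.156 -0.094  0.631  2.068]
['IKError', 'finish_job', 'get_calibration', 'grab_frame', 'sense', 'tip_extent']
225 364 419
228 359 419
231 354 419
234 354 419
237 347 419
240 332 419
243 332 419
246 333 419
249 333 419
252 333 419
255 362 419
258 365 419
261 367 419
264 367 419
267 379 419
```

```bash
python3 - <<'E'
from h import *
from scipy.optimize import least_squares
def xz(uv,y): return least_squares(lambda q:w2p("side",[q[0],y,q[1]])[0]-uv,[.45,.1]).x
for y in(-.153,-.167): print(y,xz((303,130.5),y))
for y in (.009,.02): print(y,xz((307,207.5),y), "if knob occludes, tip row ~199:",xz((307,199.5),y))
for f in("side1","side2"):
    b=cv2.imread(f"pics/raw_{f}.png").astype(int);a=cv2.imread("pics/raw_side0.png").astype(int);d=abs(a-b).max(2)>12
    for r in range(190,212): 
        c=np.where(d[r,290:325])[0]+290; print(f,r,c.min() if len(c) else None,c.max() if len(c) else None,len(c),b[r,304:310].mean(1).astype(int),a[r,304:310].mean(1).astype(int))
E
```

```text
-0.153 [0.45043888 0.20475935]
-0.167 [0.44895552 0.19904233]
0.009 [0.43751864 0.0452783 ] if knob occludes, tip row ~199: [0.43989587 0.0715861 ]
0.02 [0.43908415 0.05277032] if knob occludes, tip row ~199: [0.44142977 0.07872833]
side1 190 294 317 22 [72 62 52 52 52 53] [208 207 204 202 205 207]
side1 191 293 316 22 [89 75 54 52 51 52] [207 209 207 204 205 207]
side1 192 294 312 17 [89 73 53 51 54 52] [207 207 206 207 207 208]
side1 193 294 314 18 [87 72 53 52 52 52] [204 204 203 204 204 205]
side1 194 294 320 20 [88 70 53 52 51 52] [206 207 206 205 205 205]
side1 195 294 317 18 [83 65 52 53 53 51] [206 208 209 211 208 208]
side1 196 295 323 16 [87 62 52 52 51 52] [208 210 211 211 210 211]
side1 197 295 318 18 [82 59 53 52 53 51] [204 205 207 194 178 178]
side1 198 296 312 15 [80 56 52 51 50 53] [140 130 129 116  99 100]
side1 199 296 321 8 [81 59 54 55 55 56] [72 65 65 61 55 56]
side1 200 296 310 13 [84 78 77 77 77 75] [52 58 59 57 57 55]
side1 201 296 315 8 [65 65 65 64 66 63] [54 58 58 58 57 55]
side1 202 296 324 9 [51 52 53 53 51 50] [54 55 53 54 53 52]
side1 203 295 318 9 [49
[... 1296 characters left out ...]
01 296 303 8 [52 55 53 55 55 54] [54 58 58 58 57 55]
side2 202 296 303 8 [48 50 50 50 50 48] [54 55 53 54 53 52]
side2 203 295 302 8 [49 50 51 49 51 48] [52 51 52 54 52 53]
side2 204 295 302 8 [50 50 49 52 49 48] [48 48 52 52 51 49]
side2 205 295 316 9 [46 48 47 48 51 47] [45 50 52 48 51 49]
side2 206 297 323 9 [45 44 46 46 47 44] [42 45 46 45 46 46]
side2 207 301 317 6 [80 76 75 70 59 56] [77 75 73 67 57 56]
side2 208 304 304 1 [203 200 196 178 142 124] [191 189 185 168 135 118]
side2 209 302 321 7 [220 220 218 213 205 200] [208 209 207 203 194 190]
side2 210 307 320 2 [206 214 217 218 217 215] [196 207 207 207 207 205]
side2 211 304 320 5 [160 152 189 219 220 216] [202 209 210 209 208 206]
```

The knob pixels below row 202 were never occluded, so the closed fingertips ended about 16 mm above the reported TCP, not 17 mm below it. At y = -0.2 the side view shows the same offset. The physical tool therefore sits about 33 mm higher than reported, and about 4 mm towards -x. I go back over the knob and descend further in small, force-checked steps.

```bash
python3 - <<'E'
from h import *
st();k=np.array([.4465,.0045])
go((*k,.1787,94.85),(*k,.08,94.85),(*k,.06,94.85))
E
```

```text
t 4.95 p [ 0.4551 -0.1946  0.1785] R [[-0.085, -0.001, -0.996], [0.996, 0.001, -0.085], [0.001, -1.0, 0.001]] F [-0.   0.6 -0.5] gap 0.0597
xyz [0.1991, 0.0, -0.0082] rot [-0.001, 0.0, 0.001]
xyz [0.199, 0.0987, -0.0083] rot [-0.001, 0.0, 0.001]
xyz [0.199, 0.1187, -0.0083] rot [-0.001, 0.0, 0.001]
```

>>> {"fn": "apply_moves", "kwargs": {
  "xyz": [
    [0.05,0,-0.008],
    [0.1,0,-0.008],
    [0.15,0,-0.008],
    [0.199,0.02,-0.008],
    [0.199,0.06,-0.008],
    [0.199,0.1,-0.008],
    [0.199,0.12,-0.008],
    [0.199,0.12,-0.008],
    [0.199,0.125,-0.008],
    [0.199,0.13,-0.008],
    [0.199,0.13,-0.008]
  ],
  "rotation": [
    [0,0,0],
    [0,0,0],
    [0,0,0],
    [0,0,0],
    [0,0,0],
    [0,0,0],
    [0,0,0],
    [0,0,0],
    [0,0,0],
    [0,0,0],
    [0,0,0]
  ],
  "grip": [0.06,0.06,0.06,0.06,0.06,0.06,0.06,0.06,0.06,0.06,0.06]
}}

```text
time: 6.05
ee_pos: [0.4474, 0.0033, 0.0493]
eef_rot: [-0.478, 0.479, 0.521, -0.52]
ft_force: [-0.8, -1.0, -0.1]
finger_gap: 0.06
```

>>> {"fn": "apply_moves", "kwargs": {
  "xyz": [
    [0,0.004,0],
    [0,0.008,0],
    [0,0.012,0],
    [0,0.012,0]
  ],
  "rotation": [
    [0,0,0],
    [0,0,0],
    [0,0,0],
    [0,0,0]
  ],
  "grip": [0.06,0.06,0.06,0.06]
}}

```text
time: 6.45
ee_pos: [0.4466, 0.0029, 0.0364]
eef_rot: [0.479, -0.479, -0.52, 0.521]
ft_force: [-0.1, -0.6, 0.8]
finger_gap: 0.06
```

>>> {"fn": "apply_moves", "kwargs": {
  "xyz": [
    [0,0.004,0],
    [0,0.008,0],
    [0,0.008,0],
    [0,0.008,0],
    [0,0.008,0],
    [0,0.008,0],
    [0,0.008,0],
    [0,0.008,0]
  ],
  "rotation": [
    [0,0,0],
    [0,0,0],
    [0,0,0],
    [0,0,0],
    [0,0,0],
    [0,0,0],
    [0,0,0],
    [0,0,0]
  ],
  "grip": [0.06,0.06,0.06,0.01,0.01,0.01,0.01,0.01]
}}

```text
time: 7.25
ee_pos: [0.4467, 0.006, 0.0293]
eef_rot: [-0.479, 0.477, 0.522, -0.52]
ft_force: [-0.7, 6.7, 5.8]
finger_gap: 0.0257
```

The fingers now touch, but only on a chord above the knob's axis (gap 25.7 mm). That confirms the offset is real: tip ≈ reported z + 35 mm. I open, shift +3 mm in y, go 14 mm lower and grip again.

>>> {"fn": "apply_moves", "kwargs": {
  "xyz": [
    [0,0,0],
    [0,0,0],
    [0.003,0,0],
    [0.003,0.005,0],
    [0.003,0.01,0],
    [0.003,0.014,0],
    [0.003,0.014,0]
  ],
  "rotation": [
    [0,0,0],
    [0,0,0],
    [0,0,0],
    [0,0,0],
    [0,0,0],
    [0,0,0],
    [0,0,0]
  ],
  "grip": [0.05,0.05,0.05,0.05,0.05,0.05,0.05]
}}

```text
time: 7.95
ee_pos: [0.4462, 0.0059, 0.0141]
eef_rot: [0.479, -0.479, -0.52, 0.521]
ft_force: [-0.7, 0.1, -0.2]
finger_gap: 0.0502
```

>>> {"fn": "apply_moves", "kwargs": {
  "xyz": [
    [0,0,0],
    [0,0,0],
    [0,0,0],
    [0,0,0],
    [0,0,0]
  ],
  "rotation": [
    [0,0,0],
    [0,0,0],
    [0,0,0],
    [0,0,0],
    [0,0,0]
  ],
  "grip": [0.015,0.015,0.015,0.015,0.015]
}}

```text
time: 8.45
ee_pos: [0.4466, 0.006, 0.0149]
eef_rot: [0.479, -0.479, -0.52, 0.52]
ft_force: [-0.7, -0.1, 1.9]
finger_gap: 0.026
```

Firm, centred grip (26 mm, no lateral force). Pull.

>>> {"fn": "apply_moves", "kwargs": {
  "xyz": [
    [0,0,0.005],
    [0,0,0.01],
    [0,0,0.014],
    [0,0,0.018],
    [0,0,0.021],
    [0,0,0.021],
    [0,0,0.021]
  ],
  "rotation": [
    [0,0,0],
    [0,0,0],
    [0,0,0],
    [0,0,0],
    [0,0,0],
    [0,0,0],
    [0,0,0]
  ],
  "grip": [0.015,0.015,0.015,0.015,0.015,0.015,0.015]
}}

```text
time: 9.15
ee_pos: [0.4266, 0.0043, 0.015]
eef_rot: [-0.478, 0.479, 0.521, -0.52]
ft_force: [2.8, -0.8, 2.5]
finger_gap: 0.0264
```

>>> {"fn": "apply_moves", "kwargs": {
  "xyz": [
    [0,0,0],
    [0,0,0],
    [0,0,0],
    [0,-0.02,0],
    [0,-0.06,0],
    [0,-0.1,0],
    [0,-0.15,0],
    [0.05,-0.18,0],
    [0.1,-0.18,0],
    [0.15,-0.18,0],
    [0.15,-0.18,0],
    [0.15,-0.18,0]
  ],
  "rotation": [
    [0,0,0],
    [0,0,0],
    [0,0,0],
    [0,0,0],
    [0,0,0],
    [0,0,0],
    [0,0,0],
    [0,0,0],
    [0,0,0],
    [0,0,0],
    [0,0,0],
    [0,0,0]
  ],
  "grip": [0.05,0.05,0.05,0.05,0.05,0.05,0.05,0.05,0.05,0.05,0.05,0.05]
}}

```text
time: 10.35
ee_pos: [0.412, 0.1554, 0.1945]
eef_rot: [0.478, -0.477, -0.521, 0.522]
ft_force: [1.2, 0.8, -0.5]
finger_gap: 0.05
```

```bash
python3 - <<'E'
from h import *
st(); snap("top","t3",(185,150,325,280),4)
E
```

```text
t 10.35 p [0.412  0.1554 0.1945] R [[-0.088, -0.001, -0.996], [0.996, -0.0, -0.088], [-0.0, -1.0, 0.001]] F [ 1.2  0.8 -0.5] gap 0.05
```

View pics/t3.png

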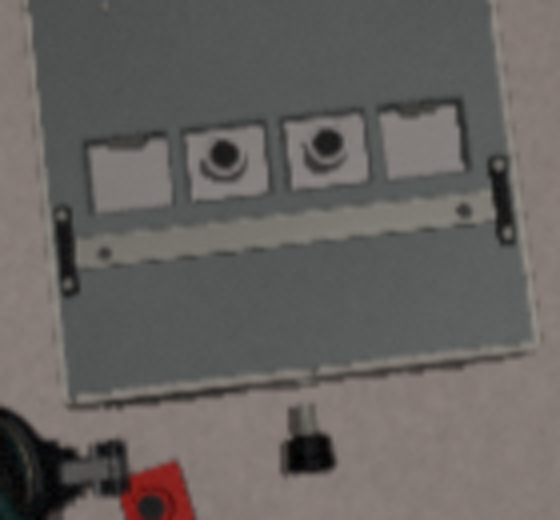

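The knob is out and the bar is clear of the bays (knob at 306,455). I recompute the bay centres and vial heads from this crop and plan the first vial. I pinch it across y first to calibrate the tool's offset, then across x to lift it.

```bash
python3 - <<'E'
from h import *
m=lambda L:np.array(L,float)/4+[185,150]-0.375
Rm=np.array([[np.cos(YAW),-np.sin(YAW)],[np.sin(YAW),np.cos(YAW)]])
for n,L in dict(b0=[(86,146),(168,136),(174,207),(94,214)],b3=[(379,106),(462,100),(468,173),(388,180)]).items():
    w=p2w("top",m(L),.095)[:,:2];print(n,w.mean(0),((w.mean(0)-M)@Rm).round(4))
v=p2w("top",m([(225,154),(326,142)]),.129)[:,:2];print(v,((v-M)@Rm).round(4)); print(M)
st(); go((*v[0],.1945,94.85),(*v[0],.11,94.85),(*v[0],.086,94.85))
E
```

```text
b0 [0.58463307 0.10255338] [-0.0017  0.0863]
b3 [ 0.60060894 -0.06946572] [-0.0004 -0.0865]
[[ 0.59062736  0.04571843]
 [ 0.59574165 -0.01169266]] [[-0.0006  0.0291]
 [-0.0003 -0.0285]]
[0.59366926 0.01672575]
t 10.4 p [0.4121 0.1533 0.1943] R [[-0.085, -0.002, -0.996], [0.996, -0.001, -0.085], [-0.001, -1.0, 0.002]] F [-1.  -0.5 -0.2] gap 0.0497
xyz [-0.1224, -0.0004, -0.1688] rot [-0.002, 0.0, -0.001]
xyz [-0.1223, 0.0841, -0.1689] rot [-0.002, 0.0, -0.001]
xyz [-0.1222, 0.1081, -0.169] rot [-0.002, 0.0, -0.001]
```

>>> {"fn": "apply_moves", "kwargs": {
  "xyz": [
    [-0.03,0,-0.043],
    [-0.06,0,-0.086],
    [-0.09,0,-0.129],
    [-0.1215,0,-0.172],
    [-0.1215,0,-0.172],
    [-0.1215,0.04,-0.172],
    [-0.1215,0.08,-0.172],
    [-0.1215,0.095,-0.172],
    [-0.1215,0.105,-0.172],
    [-0.1215,0.105,-0.172]
  ],
  "rotation": [
    [0,0,0],
    [0,0,0],
    [0,0,0],
    [0,0,0],
    [0,0,0],
    [0,0,0],
    [0,0,0],
    [0,0,0],
    [0,0,0],
    [0,0,0]
  ],
  "grip": [0.05,0.05,0.05,0.05,0.05,0.05,0.05,0.05,0.05,0.05]
}}

```text
time: 11.4
ee_pos: [0.5939, 0.0461, 0.0892]
eef_rot: [0.479, -0.479, -0.519, 0.521]
ft_force: [0.1, -0.3, 0.5]
finger_gap: 0.05
```

>>> {"fn": "apply_moves", "kwargs": {
  "xyz": [
    [0,0,0],
    [0,0,0],
    [0,0,0],
    [0,0,0],
    [0,0,0]
  ],
  "rotation": [
    [0,0,0],
    [0,0,0],
    [0,0,0],
    [0,0,0],
    [0,0,0]
  ],
  "grip": [0.015,0.015,0.015,0.015,0.015]
}}

```text
time: 11.9
ee_pos: [0.596, 0.0476, 0.0916]
eef_rot: [-0.478, 0.479, 0.521, -0.52]
ft_force: [-0.9, 1.2, 6.8]
finger_gap: 0.0217
```

>>> {"fn": "apply_moves", "kwargs": {
  "xyz": [
    [0,0,0],
    [0,0,0],
    [0,-0.04,0],
    [0,-0.07,0],
    [0,-0.07,0],
    [0,-0.07,0],
    [0,-0.07,0],
    [0,-0.07,0],
    [0,-0.07,0],
    [0,-0.07,0],
    [0,-0.07,0],
    [0,-0.07,0]
  ],
  "rotation": [
    [0,0,0],
    [0,0,0],
    [0,0,0],
    [0,0.2,0],
    [0,0.4,0],
    [0,0.6,0],
    [0,0.8,0],
    [0,1.0,0],
    [0,1.2,0],
    [0,1.4,0],
    [0,1.57,0],
    [0,1.57,0]
  ],
  "grip": [0.05,0.05,0.05,0.05,0.05,0.05,0.045,0.045,0.04,0.04,0.04,0.04]
}}

```text
time: 13.1
ee_pos: [0.5945, 0.0469, 0.1596]
eef_rot: [-0.699, 0.699, 0.105, -0.105]
ft_force: [0.2, 0.7, -0.4]
finger_gap: 0.0398
```

```bash
sed -i 's/^YAW=.*/YAW=np.radians(5.0)/' h.py; python3 - <<'E'
from h import *
st(); v=mx(-.0012,.029); print(v)
go((*v,.155,5),(*v,.085,5))
E
```

```text
t 13.1 p [0.5945 0.0469 0.1596] R [[0.956, -0.0, -0.294], [0.294, -0.0, 0.956], [-0.0, -1.0, -0.0]] F [ 0.2  0.7 -0.4] gap 0.0398
[0.5899452  0.04551465]
xyz [-0.0047, 0.0046, -0.0] rot [0.0, 0.211, -0.0]
xyz [-0.0047, 0.0746, 0.0] rot [0.0, 0.211, -0.0]
```

>>> {"fn": "apply_moves", "kwargs": {
  "xyz": [
    [-0.0023,0,0],
    [-0.0023,0.01,0],
    [-0.0023,0.04,0],
    [-0.0023,0.06,0],
    [-0.0023,0.07,0],
    [-0.0023,0.07,0]
  ],
  "rotation": [
    [0,0.12,0],
    [0,0.211,0],
    [0,0.211,0],
    [0,0.211,0],
    [0,0.211,0],
    [0,0.211,0]
  ],
  "grip": [0.04,0.04,0.04,0.04,0.04,0.04]
}}

```text
time: 13.7
ee_pos: [0.5915, 0.0462, 0.0885]
eef_rot: [-0.706, 0.706, 0.032, -0.034]
ft_force: [0.5, 1.0, 0.7]
finger_gap: 0.0402
```

>>> {"fn": "apply_moves", "kwargs": {
  "xyz": [
    [0,0,0],
    [0,0,0],
    [0,0,0],
    [0,0,0],
    [0,0,0]
  ],
  "rotation": [
    [0,0,0],
    [0,0,0],
    [0,0,0],
    [0,0,0],
    [0,0,0]
  ],
  "grip": [0.015,0.015,0.015,0.015,0.015]
}}

```text
time: 14.2
ee_pos: [0.5917, 0.0461, 0.0904]
eef_rot: [0.707, -0.706, -0.032, 0.033]
ft_force: [-4.9, -1.5, 6.6]
finger_gap: 0.0219
```

>>> {"fn": "apply_moves", "kwargs": {
  "xyz": [
    [-0.0012,0,0],
    [-0.0012,0,0],
    [-0.0012,0,0]
  ],
  "rotation": [
    [0,0,0],
    [0,0,0],
    [0,0,0]
  ],
  "grip": [0.015,0.015,0.015]
}}

```text
time: 14.5
ee_pos: [0.5916, 0.046, 0.0903]
eef_rot: [0.706, -0.706, -0.033, 0.033]
ft_force: [-4.1, 0.2, 6.4]
finger_gap: 0.0219
```

>>> {"fn": "apply_moves", "kwargs": {
  "xyz": [
    [-0.0012,0,0],
    [-0.0012,0,0],
    [-0.0012,0,0]
  ],
  "rotation": [
    [0,0,0],
    [0,0,0],
    [0,0,0]
  ],
  "grip": [0.015,0.015,0.015]
}}

```text
time: 14.8
ee_pos: [0.5915, 0.046, 0.0903]
eef_rot: [-0.706, 0.706, 0.034, -0.032]
ft_force: [-1.7, -0.7, 4.7]
finger_gap: 0.0221
```

The vial is held rigidly and centred at ee (0.5914, 0.046). Bay 1's jaw-axis calibration is now known in both x and y. Lift it out.

>>> {"fn": "apply_moves", "kwargs": {
  "xyz": [
    [0,-0.005,0],
    [0,-0.015,0],
    [0,-0.025,0],
    [0,-0.04,0],
    [0,-0.07,0],
    [0,-0.075,0]
  ],
  "rotation": [
    [0,0,0],
    [0,0,0],
    [0,0,0],
    [0,0,0],
    [0,0,0],
    [0,0,0]
  ],
  "grip": [0.015,0.015,0.015,0.015,0.015,0.015]
}}

```text
time: 15.4
ee_pos: [0.5921, 0.0456, 0.1686]
eef_rot: [0.706, -0.706, -0.035, 0.031]
ft_force: [1.4, -0.3, -0.9]
finger_gap: 0.0219
```

```bash
python3 - <<'E'
from h import *
st(); v=(.559,.318)
go((*v,.165,5),(*v,.04,5),(*v,.019,5))
E
```

```text
t 15.4 p [0.5921 0.0456 0.1686] R [[0.996, 0.006, -0.093], [0.092, 0.001, 0.996], [0.006, -1.0, 0.0]] F [ 1.4 -0.3 -0.9] gap 0.0219
xyz [-0.0078, 0.0036, 0.2743] rot [-0.0, 0.005, 0.006]
xyz [-0.0085, 0.1286, 0.2743] rot [-0.0, 0.005, 0.006]
xyz [-0.0086, 0.1496, 0.2743] rot [-0.0, 0.005, 0.006]
```

>>> {"fn": "apply_moves", "kwargs": {
  "xyz": [
    [-0.001,0,0.03],
    [-0.002,0,0.07],
    [-0.003,0,0.115],
    [-0.005,0,0.16],
    [-0.006,0,0.205],
    [-0.008,0,0.25],
    [-0.008,0,0.274],
    [-0.008,0.03,0.274],
    [-0.008,0.07,0.274],
    [-0.008,0.1,0.274],
    [-0.008,0.12,0.274],
    [-0.008,0.12,0.274]
  ],
  "rotation": [
    [0,0,0],
    [0,0,0],
    [0,0,0],
    [0,0,0],
    [0,0,0],
    [0,0,0],
    [0,0,0],
    [0,0,0],
    [0,0,0],
    [0,0,0],
    [0,0,0],
    [0,0,0]
  ],
  "grip": [0.015,0.015,0.015,0.015,0.015,0.015,0.015,0.015,0.015,0.015,0.015,0.015]
}}

```text
time: 16.6
ee_pos: [0.5538, 0.3171, 0.0419]
eef_rot: [-0.705, 0.707, 0.031, -0.035]
ft_force: [-0.3, 0.4, -2.1]
finger_gap: 0.0221
```

>>> {"fn": "apply_moves", "kwargs": {
  "xyz": [
    [0,0.01,0],
    [0,0.02,0],
    [0,0.025,0],
    [0,0.028,0],
    [0,0.028,0]
  ],
  "rotation": [
    [0,0,0],
    [0,0,0],
    [0,0,0],
    [0,0,0],
    [0,0,0]
  ],
  "grip": [0.015,0.015,0.015,0.015,0.015]
}}

```text
time: 17.1
ee_pos: [0.5567, 0.3183, 0.0183]
eef_rot: [0.707, -0.706, -0.033, 0.033]
ft_force: [-2.1, 0.3, 6.8]
finger_gap: 0.0219
```

>>> {"fn": "apply_moves", "kwargs": {
  "xyz": [
    [0,-0.001,0],
    [0,-0.001,0],
    [0,-0.001,0],
    [0,-0.04,0],
    [0,-0.08,0],
    [0,-0.125,0],
    [0,-0.147,-0.03],
    [0,-0.147,-0.07],
    [0,-0.147,-0.1],
    [0,-0.147,-0.1]
  ],
  "rotation": [
    [0,0,0],
    [0,0,0],
    [0,0,0],
    [0,0,0],
    [0,0,0],
    [0,0,0],
    [0,0,0],
    [0,0,0],
    [0,0,0],
    [0,0,0]
  ],
  "grip": [0.045,0.045,0.045,0.045,0.045,0.045,0.04,0.04,0.04,0.04]
}}

```text
time: 18.1
ee_pos: [0.5668, 0.2119, 0.1649]
eef_rot: [-0.706, 0.707, 0.03, -0.029]
ft_force: [-0.2, -0.4, -0.5]
finger_gap: 0.0398
```

```bash
python3 - <<'E'
from h import *
st(); v=(.5965,-.0118)
go((*v,.165,5),(*v,.1,5),(*v,.089,5))
E
```

```text
t 18.1 p [0.5668 0.2119 0.1649] R [[0.996, 0.001, -0.084], [0.084, -0.003, 0.996], [0.001, -1.0, -0.003]] F [-0.2 -0.4 -0.5] gap 0.0398
xyz [0.0107, 0.0005, -0.2254] rot [0.003, -0.003, 0.001]
xyz [0.0106, 0.0655, -0.2252] rot [0.003, -0.003, 0.001]
xyz [0.0106, 0.0765, -0.2252] rot [0.003, -0.003, 0.001]
```

>>> {"fn": "apply_moves", "kwargs": {
  "xyz": [
    [0.002,0,-0.045],
    [0.004,0,-0.09],
    [0.006,0,-0.135],
    [0.008,0,-0.18],
    [0.0107,0,-0.225],
    [0.0107,0,-0.225],
    [0.0107,0.035,-0.225],
    [0.0107,0.06,-0.225],
    [0.0107,0.07,-0.225],
    [0.0107,0.076,-0.225],
    [0.0107,0.076,-0.225]
  ],
  "rotation": [
    [0,0,0],
    [0,0,0],
    [0,0,0],
    [0,0,0],
    [0,0,0],
    [0,0,0],
    [0,0,0],
    [0,0,0],
    [0,0,0],
    [0,0,0],
    [0,0,0]
  ],
  "grip": [0.04,0.04,0.04,0.04,0.04,0.04,0.04,0.04,0.04,0.04,0.04]
}}

```text
time: 19.2
ee_pos: [0.5977, -0.004, 0.0876]
eef_rot: [0.706, -0.706, -0.033, 0.033]
ft_force: [-0.1, -0.2, 0.7]
finger_gap: 0.0397
```

>>> {"fn": "apply_moves", "kwargs": {
  "xyz": [
    [0,0,0],
    [0,0,0],
    [0,0,0],
    [0,0,0],
    [0,0,0]
  ],
  "rotation": [
    [0,0,0],
    [0,0,0],
    [0,0,0],
    [0,0,0],
    [0,0,0]
  ],
  "grip": [0.015,0.015,0.015,0.015,0.015]
}}

```text
time: 19.7
ee_pos: [0.5963, -0.0043, 0.0885]
eef_rot: [0.707, -0.706, -0.032, 0.034]
ft_force: [-5.5, 0.2, 6.1]
finger_gap: 0.0223
```

>>> {"fn": "apply_moves", "kwargs": {
  "xyz": [
    [0,-0.005,0],
    [0,-0.015,0],
    [0,-0.025,0],
    [0,-0.04,0],
    [0,-0.07,0],
    [0,-0.075,0]
  ],
  "rotation": [
    [0,0,0],
    [0,0,0],
    [0,0,0],
    [0,0,0],
    [0,0,0],
    [0,0,0]
  ],
  "grip": [0.015,0.015,0.015,0.015,0.015,0.015]
}}

```text
time: 20.3
ee_pos: [0.6016, -0.0051, 0.1673]
eef_rot: [-0.706, 0.707, 0.036, -0.029]
ft_force: [1.5, 0.4, -1.0]
finger_gap: 0.0223
```

```bash
python3 - <<'E'
from h import *
st(); v=(.469,.310)
go((*v,.165,5),(*v,.04,5),(*v,.019,5))
E
```

```text
t 20.3 p [ 0.6016 -0.0051  0.1673] R [[0.996, 0.01, -0.093], [0.093, -0.0, 0.996], [0.01, -1.0, -0.001]] F [ 1.5  0.4 -1. ] gap 0.0223
xyz [-0.1029, 0.0009, 0.3261] rot [0.001, 0.006, 0.01]
xyz [-0.1041, 0.1259, 0.3262] rot [0.001, 0.006, 0.01]
xyz [-0.1043, 0.1469, 0.3263] rot [0.001, 0.006, 0.01]
```

>>> {"fn": "apply_moves", "kwargs": {
  "xyz": [
    [-0.01,0,0.04],
    [-0.025,0,0.08],
    [-0.04,0,0.125],
    [-0.055,0,0.17],
    [-0.07,0,0.215],
    [-0.085,0,0.26],
    [-0.1,0,0.3],
    [-0.103,0,0.326],
    [-0.103,0.04,0.326],
    [-0.103,0.08,0.326],
    [-0.103,0.11,0.326],
    [-0.103,0.12,0.326]
  ],
  "rotation": [
    [0,0,0.01],
    [0,0,0.01],
    [0,0,0.01],
    [0,0,0.01],
    [0,0,0.01],
    [0,0,0.01],
    [0,0,0.01],
    [0,0,0.01],
    [0,0,0.01],
    [0,0,0.01],
    [0,0,0.01],
    [0,0,0.01]
  ],
  "grip": [0.015,0.015,0.015,0.015,0.015,0.015,0.015,0.015,0.015,0.015,0.015,0.015]
}}

```text
time: 21.5
ee_pos: [0.4636, 0.3103, 0.0405]
eef_rot: [-0.706, 0.707, 0.029, -0.038]
ft_force: [-0.1, 0.6, -1.2]
finger_gap: 0.022
```

>>> {"fn": "apply_moves", "kwargs": {
  "xyz": [
    [0,0.005,0],
    [0,0.014,0],
    [0,0.022,0],
    [0,0.027,0],
    [0,0.03,0],
    [0,0.03,0]
  ],
  "rotation": [
    [0,0,0],
    [0,0,0],
    [0,0,0],
    [0,0,0],
    [0,0,0],
    [0,0,0]
  ],
  "grip": [0.015,0.015,0.015,0.015,0.015,0.015]
}}

```text
time: 22.1
ee_pos: [0.4644, 0.3109, 0.0156]
eef_rot: [0.707, -0.705, -0.029, 0.037]
ft_force: [-6.4, -0.8, 20.5]
finger_gap: 0.0224
```

>>> {"fn": "apply_moves", "kwargs": {
  "xyz": [
    [0,-0.002,0],
    [0,-0.003,0],
    [0,-0.003,0],
    [0,-0.04,0],
    [0,-0.08,0],
    [0,-0.125,0],
    [0,-0.15,-0.03],
    [0,-0.15,-0.08],
    [0,-0.15,-0.13],
    [0,-0.15,-0.18],
    [0,-0.15,-0.23],
    [0,-0.15,-0.26]
  ],
  "rotation": [
    [0,0,0],
    [0,0,0],
    [0,0,0],
    [0,0,0],
    [0,0,0],
    [0,0,0],
    [0,0,0],
    [0,0,0],
    [0,0,0],
    [0,0,0],
    [0,0,0],
    [0,0,0]
  ],
  "grip": [0.045,0.045,0.045,0.045,0.045,0.045,0.06,0.06,0.06,0.06,0.06,0.06]
}}

```text
time: 23.3
ee_pos: [0.4899, 0.0474, 0.163]
eef_rot: [-0.706, 0.707, 0.028, -0.035]
ft_force: [1.0, 0.1, -0.6]
finger_gap: 0.0602
```

```bash
python3 - <<'E'
from h import *
st(); snap("top","t4")
im=cv2.imread("pics/raw_t4.png"); a=im[180:285,95:180]; b=im[180:285,345:430]
cv2.imwrite("pics/tm.png",cv2.convertScaleAbs(cv2.resize(np.hstack([a,b]),None,fx=4.7,fy=4.7,interpolation=cv2.INTER_CUBIC),alpha=1.5))
st()
E
```

```text
t 23.3 p [0.4899 0.0474 0.163 ] R [[0.996, -0.009, -0.088], [0.088, -0.002, 0.996], [-0.01, -1.0, -0.001]] F [ 1.   0.1 -0.6] gap 0.0602
t 23.35 p [0.4904 0.0427 0.1635] R [[0.997, -0.008, -0.082], [0.082, -0.005, 0.997], [-0.008, -1.0, -0.004]] F [ 0.6 -3.   0. ] gap 0.0602
```

View pics/tm.png

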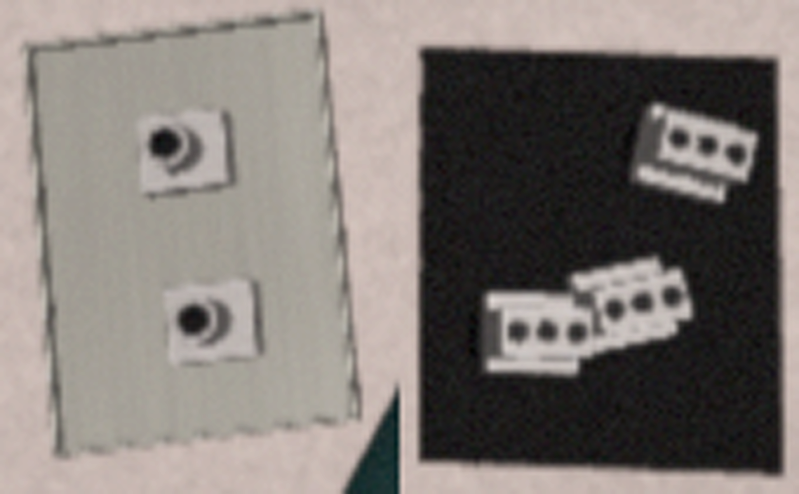

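Both vials stand upright in the tray (heads at about 165,145 and 193,322 on this crop). Tube C has been knocked against B: C's holes are at (614,309)…(671,295), B's at (518,331)…(577,331). A has not moved. I start with A, pinching it lengthwise first to calibrate y.

```bash
cat >> h.py <<'E'
def blk(L,f):
    w=p2w("top",[f(q) for q in L],.057)[:,:2];d=w[0]-w[-1];return w.mean(0),np.degrees(np.arctan2(-d[0],d[1]))
E
python3 - <<'E'
from h import *
f=lambda q:((q[0]-399.5)/4.7+345-.4,q[1]/4.7+180-.4)
D=dict(A=[(678,139),(707,145),(737,154)],B=[(518,331),(547,332),(577,331)],C=[(614,309),(642,302),(671,295)])
for n,L in D.items(): print(n,blk(L,f))
st(); c,a=blk(D["A"],f); go((*c,.163,a+90))
E
```

```text
A (array([ 0.53466709, -0.35375595]), np.float64(-16.265264514614024))
B (array([ 0.44377969, -0.26689196]), np.float64(-1.6420154087223184))
C (array([ 0.45703055, -0.31539645]), np.float64(11.995046212814124))
t 23.35 p [0.4904 0.0427 0.1635] R [[0.997, -0.008, -0.082], [0.082, -0.005, 0.997], [-0.008, -1.0, -0.004]] F [ 0.6 -3.   0. ] gap 0.0602
xyz [0.0114, 0.0022, -0.3988] rot [-0.001, -1.204, -0.01]
```

>>> {"fn": "apply_moves", "kwargs": {
  "xyz": [
    [0,0,-0.045],
    [0,0,-0.09],
    [0,0,-0.135],
    [0,0,-0.18],
    [0,0,-0.225],
    [0,0,-0.27],
    [0,0,-0.31],
    [0.005,0,-0.35],
    [0.01,0,-0.395],
    [0.011,0,-0.395],
    [0.011,0,-0.395],
    [0.011,0,-0.395]
  ],
  "rotation": [
    [0,-0.12,-0.005],
    [0,-0.26,-0.01],
    [0,-0.4,-0.01],
    [0,-0.54,-0.01],
    [0,-0.68,-0.01],
    [0,-0.82,-0.01],
    [0,-0.96,-0.01],
    [0,-1.1,-0.01],
    [0,-1.2,-0.01],
    [0,-1.2,-0.01],
    [0,-1.2,-0.01],
    [0,-1.2,-0.01]
  ],
  "grip": [0.07,0.07,0.07,0.07,0.07,0.07,0.07,0.07,0.07,0.07,0.07,0.07]
}}

```text
time: 24.55
ee_pos: [0.5376, -0.3386, 0.162]
eef_rot: [0.567, -0.561, -0.427, 0.426]
ft_force: [-0.2, 0.7, -0.0]
finger_gap: 0.0703
```

```bash
python3 - <<'E'
from h import *
st(); c=(.5347,-.3538); go((*c,.163,73.7),(*c,.05,73.7),(*c,.008,73.7))
E
```

```text
t 24.55 p [ 0.5376 -0.3386  0.162 ] R [[0.273, -0.004, -0.962], [0.962, 0.007, 0.273], [0.006, -1.0, 0.006]] F [-0.2  0.7 -0. ] gap 0.0703
xyz [-0.0154, -0.0011, -0.0013] rot [-0.006, 0.008, 0.006]
xyz [-0.016, 0.1119, -0.002] rot [-0.006, 0.008, 0.006]
xyz [-0.0162, 0.1539, -0.0022] rot [-0.006, 0.008, 0.006]
```

>>> {"fn": "apply_moves", "kwargs": {
  "xyz": [
    [-0.014,0,-0.003],
    [-0.014,0.04,-0.003],
    [-0.015,0.08,-0.003],
    [-0.015,0.12,-0.003],
    [-0.015,0.14,-0.003],
    [-0.015,0.152,-0.003],
    [-0.015,0.152,-0.003],
    [-0.015,0.152,-0.003],
    [-0.015,0.152,-0.003],
    [-0.015,0.152,-0.003],
    [-0.015,0.152,-0.003]
  ],
  "rotation": [
    [-0.006,0.008,0.006],
    [-0.006,0.008,0.006],
    [-0.006,0.008,0.006],
    [-0.006,0.008,0.006],
    [-0.006,0.008,0.006],
    [-0.006,0.008,0.006],
    [-0.006,0.008,0.006],
    [-0.006,0.008,0.006],
    [-0.006,0.008,0.006],
    [-0.006,0.008,0.006],
    [-0.006,0.008,0.006]
  ],
  "grip": [0.07,0.07,0.07,0.07,0.07,0.07,0.07,0.035,0.035,0.035,0.035]
}}

```text
time: 25.65
ee_pos: [0.5375, -0.3558, 0.0124]
eef_rot: [-0.564, 0.568, 0.424, -0.423]
ft_force: [0.1, 0.3, 6.9]
finger_gap: 0.0449
```

>>> {"fn": "apply_moves", "kwargs": {
  "xyz": [
    [0,0,0],
    [0,0,0],
    [0,0,0]
  ],
  "rotation": [
    [0,0,0],
    [0,0,0],
    [0,0,0]
  ],
  "grip": [0.035,0.035,0.035]
}}

```text
time: 25.95
ee_pos: [0.5375, -0.3558, 0.0124]
eef_rot: [-0.564, 0.568, 0.424, -0.423]
ft_force: [0.6, 0.8, 7.3]
finger_gap: 0.0454
```

>>> {"fn": "apply_moves", "kwargs": {
  "xyz": [
    [0,0,0],
    [0,0,0],
    [0,-0.04,0],
    [0,-0.08,0],
    [0,-0.08,0],
    [0,-0.08,0],
    [0,-0.08,0],
    [0,-0.08,0],
    [0,-0.08,0],
    [0,-0.08,0],
    [0,-0.08,0],
    [0,-0.08,0]
  ],
  "rotation": [
    [0,0,0],
    [0,0,0],
    [0,0,0],
    [0,0.18,0],
    [0,0.36,0],
    [0,0.54,0],
    [0,0.72,0],
    [0,0.9,0],
    [0,1.08,0],
    [0,1.26,0],
    [0,1.44,0],
    [0,1.57,0]
  ],
  "grip": [0.07,0.07,0.07,0.07,0.07,0.06,0.05,0.045,0.045,0.045,0.045,0.045]
}}

```text
time: 27.15
ee_pos: [0.5358, -0.3543, 0.0903]
eef_rot: [-0.706, 0.707, -0.025, 0.025]
ft_force: [-0.6, -0.4, 0.3]
finger_gap: 0.0451
```

```bash
cat >> h.py <<'E'
def az(q): 
    m=R.from_quat([q[1],q[2],q[3],q[0]]).as_matrix(); return np.degrees(np.arctan2(m[1,0],m[0,0]))
E
python3 - <<'E'
from h import *
a=az([-0.564,0.568,0.424,-0.423]); print("pinch az",a)
st(); c=(.5365,-.356); go((*c,.09,a-90),(*c,.0215,a-90))
E
```

```text
pinch az 73.60976408583764
t 27.15 p [ 0.5358 -0.3543  0.0903] R [[0.997, 0.001, 0.071], [-0.071, -0.002, 0.997], [0.001, -1.0, -0.002]] F [-0.6 -0.4  0.3] gap 0.0451
xyz [0.0009, 0.0003, -0.0016] rot [0.002, 0.215, 0.001]
xyz [0.0008, 0.0688, -0.0015] rot [0.002, 0.215, 0.001]
```

>>> {"fn": "apply_moves", "kwargs": {
  "xyz": [
    [0,0,0],
    [0,0,0],
    [0,0.02,0],
    [0,0.045,0],
    [0,0.06,0],
    [0,0.068,0],
    [0,0.068,0],
    [0,0.068,0]
  ],
  "rotation": [
    [0,0.12,0],
    [0,0.213,0],
    [0,0.213,0],
    [0,0.213,0],
    [0,0.213,0],
    [0,0.213,0],
    [0,0.213,0],
    [0,0.213,0]
  ],
  "grip": [0.045,0.045,0.045,0.045,0.045,0.045,0.045,0.045]
}}

```text
time: 27.95
ee_pos: [0.5363, -0.3554, 0.0231]
eef_rot: [-0.699, 0.701, -0.097, 0.099]
ft_force: [-0.4, -0.4, 0.1]
finger_gap: 0.0452
```

>>> {"fn": "apply_moves", "kwargs": {
  "xyz": [
    [0,0,0],
    [0,0,0],
    [0,0,0],
    [0,0,0],
    [0,0,0]
  ],
  "rotation": [
    [0,0,0],
    [0,0,0],
    [0,0,0],
    [0,0,0],
    [0,0,0]
  ],
  "grip": [0.015,0.015,0.015,0.015,0.015]
}}

```text
time: 28.45
ee_pos: [0.5367, -0.3556, 0.0238]
eef_rot: [-0.699, 0.701, -0.097, 0.099]
ft_force: [-0.4, 1.0, 6.7]
finger_gap: 0.0224
```

>>> {"fn": "apply_moves", "kwargs": {
  "xyz": [
    [0,-0.04,0],
    [0,-0.08,0],
    [0,-0.12,0],
    [0,-0.15,0],
    [0,-0.16,0],
    [0,-0.16,0]
  ],
  "rotation": [
    [0,0,0],
    [0,0,0],
    [0,0,0],
    [0,0,0],
    [0,0,0],
    [0,0,0]
  ],
  "grip": [0.015,0.015,0.015,0.015,0.015,0.015]
}}

```text
time: 29.05
ee_pos: [0.5364, -0.3547, 0.1835]
eef_rot: [-0.699, 0.701, -0.097, 0.099]
ft_force: [0.3, 0.3, -2.7]
finger_gap: 0.0227
```

```bash
python3 - <<'E'
from h import *
st(); c=mx(.0012,-.0852); print(c); go((*c,.165,5),(*c,.125,5))
E
```

```text
t 29.05 p [ 0.5364 -0.3547  0.1835] R [[0.962, 0.003, 0.274], [-0.274, -0.003, 0.962], [0.004, -1.0, -0.002]] F [ 0.3  0.3 -2.7] gap 0.0227
[ 0.60228925 -0.06804161]
xyz [-0.0153, 0.0178, 0.2937] rot [0.003, -0.365, 0.004]
xyz [-0.0155, 0.0578, 0.2938] rot [0.003, -0.365, 0.004]
```

>>> {"fn": "apply_moves", "kwargs": {
  "xyz": [
    [-0.002,0,0.045],
    [-0.005,0,0.09],
    [-0.008,0,0.135],
    [-0.01,0,0.18],
    [-0.012,0,0.22],
    [-0.014,0,0.26],
    [-0.0153,0.01,0.285],
    [-0.0153,0.02,0.294],
    [-0.0153,0.02,0.294],
    [-0.0153,0.02,0.294]
  ],
  "rotation": [
    [0,-0.05,0.004],
    [0,-0.1,0.004],
    [0,-0.15,0.004],
    [0,-0.2,0.004],
    [0,-0.25,0.004],
    [0,-0.3,0.004],
    [0,-0.35,0.004],
    [0,-0.365,0.004],
    [0,-0.365,0.004],
    [0,-0.365,0.004]
  ],
  "grip": [0.015,0.015,0.015,0.015,0.015,0.015,0.015,0.015,0.015,0.015]
}}

```text
time: 30.05
ee_pos: [0.6006, -0.0705, 0.1611]
eef_rot: [-0.705, 0.708, 0.028, -0.031]
ft_force: [-0.1, -0.8, -1.4]
finger_gap: 0.0224
```

```bash
python3 - <<'E'
from h import *
arm.grab_frame("top");arm.grab_frame("top"); st(); c=mx(.0012,-.0852); go((*c,.122,5))
snap("top","t5",(185,150,325,280),4)
E
```

```text
t 30.15 p [ 0.6013 -0.071   0.1623] R [[0.997, -0.002, -0.082], [0.082, -0.004, 0.997], [-0.003, -1.0, -0.004]] F [-0.3 -0.1 -2. ] gap 0.0224
xyz [0.0014, 0.0402, 0.003] rot [0.004, -0.005, -0.003]
```

>>> {"fn": "apply_moves", "kwargs": {
  "xyz": [
    [0.0014,0.01,0.003],
    [0.0014,0.025,0.003],
    [0.0014,0.037,0.003],
    [0.0014,0.04,0.003],
    [0.0014,0.04,0.003]
  ],
  "rotation": [
    [0.004,-0.005,-0.003],
    [0.004,-0.005,-0.003],
    [0.004,-0.005,-0.003],
    [0.004,-0.005,-0.003],
    [0.004,-0.005,-0.003]
  ],
  "grip": [0.015,0.015,0.015,0.015,0.015]
}}

```text
time: 30.7
ee_pos: [0.6021, -0.0646, 0.1208]
eef_rot: [0.707, -0.706, -0.032, 0.033]
ft_force: [-0.1, -0.1, -2.3]
finger_gap: 0.0228
```

>>> {"fn": "apply_moves", "kwargs": {
  "xyz": [
    [0,0.004,0],
    [0,0.008,0],
    [0,0.012,0],
    [0,0.014,0],
    [0,0.014,0]
  ],
  "rotation": [
    [0,0,0],
    [0,0,0],
    [0,0,0],
    [0,0,0],
    [0,0,0]
  ],
  "grip": [0.015,0.015,0.015,0.015,0.015]
}}

```text
time: 31.2
ee_pos: [0.6036, -0.0653, 0.1152]
eef_rot: [0.709, -0.704, -0.033, 0.031]
ft_force: [-13.6, 5.0, 45.4]
finger_gap: 0.0229
```

>>> {"fn": "apply_moves", "kwargs": {
  "xyz": [
    [0,-0.016,0],
    [0,-0.016,0],
    [0,-0.016,-0.003],
    [0,-0.016,-0.003],
    [0,-0.016,-0.003],
    [0,-0.016,-0.003]
  ],
  "rotation": [
    [0,0,0],
    [0,0,0],
    [0,0,0],
    [0,0,0],
    [0,0,0],
    [0,0,0]
  ],
  "grip": [0.015,0.015,0.015,0.015,0.015,0.015]
}}

```text
time: 31.8
ee_pos: [0.6027, -0.0675, 0.1231]
eef_rot: [0.707, -0.706, -0.032, 0.033]
ft_force: [1.0, -1.3, -1.7]
finger_gap: 0.0228
```

```bash
python3 - <<'E'
from h import *
st(); c=mx(.0012,-.0852); go((*c,.117,5))
E
```

```text
t 31.8 p [ 0.6027 -0.0675  0.1231] R [[0.996, -0.002, -0.092], [0.092, 0.002, 0.996], [-0.001, -1.0, 0.002]] F [ 1.  -1.3 -1.7] gap 0.0228
xyz [-0.0004, 0.0061, -0.0005] rot [-0.002, 0.005, -0.001]
```

>>> {"fn": "apply_moves", "kwargs": {
  "xyz": [
    [0,0.004,-0.0005],
    [0,0.008,-0.0005],
    [0,0.011,-0.0005],
    [0,0.011,-0.0005]
  ],
  "rotation": [
    [0,0.005,0],
    [0,0.005,0],
    [0,0.005,0],
    [0,0.005,0]
  ],
  "grip": [0.015,0.015,0.015,0.015]
}}

```text
time: 32.2
ee_pos: [0.6033, -0.0683, 0.1154]
eef_rot: [0.708, -0.705, -0.031, 0.03]
ft_force: [-4.6, 1.5, 18.3]
finger_gap: 0.0225
```

```bash
python3 - <<'E'
from h import *
a=arm.grab_frame("side")[:,:,::-1]; b=arm.grab_frame("top")[:,:,::-1]
cv2.imwrite("pics/raw_s5.png",a);cv2.imwrite("pics/raw_t5b.png",b)
a=a[130:200,225:305];b=b[160:230,250:330]
cv2.imwrite("pics/s5.png",cv2.convertScaleAbs(cv2.resize(np.hstack([a,b]),None,fx=5,fy=5,interpolation=cv2.INTER_CUBIC),alpha=1.4))
E
```

```text
(no output)
```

View pics/s5.png

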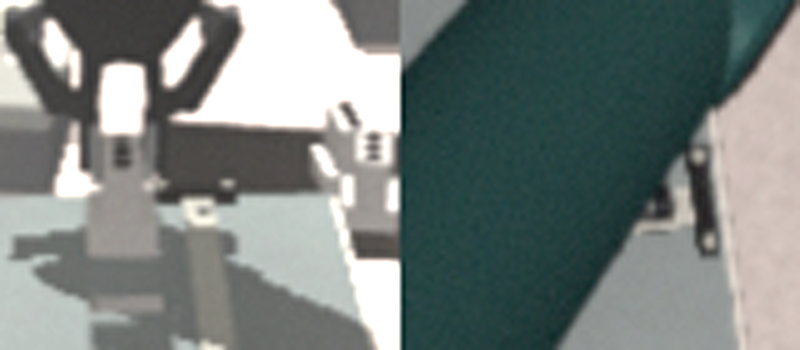

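```bash
python3 - <<'E'
from h import *
e=mx(0,-.087)
P=lambda x,y,z:((w2p("side",[*mx(x,y),z])[0]-[225,130])*5).round(0).tolist()
print("bay3 mouth +y edge, far/near",P(.02125,-.063,.095),P(-.02125,-.063,.095))
print("bay2 mouth",[P(sx*.02125,-.029+sy*.02425,.095) for sx in(1,-1) for sy in (1,-1)])
print("block on deck centred, foot +y bottom edge",P(.02,-.064,.095),P(-.02,-.064,.095))
im=cv2.imread("pics/raw_s5.png").astype(int)
for r in (174,176,178,179,180,181,182,183): print(r,im[r,238:264].mean(1).astype(int).tolist())
for r in (188,189,190,191,192): print(r,im[r,238:264].mean(1).astype(int).tolist())
E
```

```text
bay3 mouth +y edge, far/near [86.0, 250.0] [161.0, 250.0]
bay2 mouth [[88.0, 305.0], [86.0, 259.0], [167.0, 304.0], [162.0, 258.0]]
block on deck centred, foot +y bottom edge [88.0, 249.0] [159.0, 249.0]
174 [141, 141, 138, 130, 116, 107, 106, 106, 107, 108, 107, 107, 107, 107, 106, 106, 105, 107, 104, 113, 131, 137, 137, 129, 122, 150]
176 [98, 97, 88, 84, 97, 109, 108, 109, 109, 107, 107, 108, 108, 108, 107, 109, 109, 108, 94, 77, 77, 78, 86, 92, 91, 92]
178 [78, 77, 76, 78, 95, 108, 110, 107, 107, 108, 108, 107, 108, 107, 108, 109, 108, 107, 94, 79, 77, 75, 76, 74, 85, 93]
179 [78, 77, 78, 77, 94, 109, 109, 108, 109, 108, 109, 108, 109, 108, 109, 108, 108, 107, 94, 80, 79, 76, 75, 76, 84, 92]
180 [76, 77, 76, 76, 92, 106, 106, 107, 107, 106, 107, 106, 107, 107, 108, 107, 106, 106, 102, 88, 77, 75, 76, 76, 80, 88]
181 [77, 78, 79, 77, 82, 89, 92, 93, 93, 93, 95, 93, 94, 95, 94, 93, 93, 90, 86, 79, 75, 76, 75, 75, 79, 88]
182 [79, 78, 78, 76, 78, 78, 79, 79, 79, 80, 78, 80, 81, 80, 79, 81, 81, 79, 78, 77, 76, 77, 75, 76, 78, 87]
183 [78, 78, 77, 78, 77, 78, 79, 79, 78, 79, 79, 78, 78, 77, 78, 78, 77, 78, 77, 76, 76, 74, 76, 74, 78, 86]
188 [85, 81, 79, 76, 78, 81, 82, 79, 79, 79, 78, 81, 80, 77, 79, 79, 79, 79, 79, 78, 75, 76, 77, 74, 75, 80]
189 [130, 127, 110, 86, 82, 84, 90, 93, 92, 92, 91, 92, 95, 98, 96, 98, 97, 97, 97, 87, 75, 75, 75, 76, 75, 79]
190 [139, 140, 136, 129, 110, 88, 95, 101, 102, 101, 102, 102, 103, 102, 104, 103, 103, 103, 103, 91, 75, 74, 74, 75, 75, 79]
191 [140, 140, 140, 139, 123, 97, 96, 104, 105, 103, 104, 103, 101, 102, 102, 102, 103, 102, 103, 92, 75, 77, 80, 77, 75, 75]
192 [138, 139, 139, 139, 129, 116, 112, 118, 119, 117, 107, 96, 94, 93, 93, 90, 88, 88, 87, 83, 76, 76, 78, 77, 75, 75]
```

The side view shows the foot's front edge roughly lined up with the bay mouth in y. The reported x is about 1.9 mm further in than the vials were, so the foot is riding on the leaf spring or far edge. I raise it and shift about -1.7 mm in x.

>>> {"fn": "apply_moves", "kwargs": {
  "xyz": [
    [0,-0.015,0],
    [-0.002,-0.015,0],
    [-0.002,-0.015,0],
    [-0.002,-0.015,0],
    [-0.002,-0.015,0]
  ],
  "rotation": [
    [0,0,0],
    [0,0,0],
    [0,0,0],
    [0,0,0],
    [0,0,0]
  ],
  "grip": [0.015,0.015,0.015,0.015,0.015]
}}

```text
time: 32.8
ee_pos: [0.6008, -0.0681, 0.1273]
eef_rot: [0.707, -0.706, -0.03, 0.031]
ft_force: [-0.3, 1.0, -1.9]
finger_gap: 0.0229
```

```bash
python3 - <<'E'
from h import *
st(); c=mx(.0002,-.0854); print(c);go((*c,.117,5))
E
```

```text
t 32.8 p [ 0.6008 -0.0681  0.1273] R [[0.996, -0.001, -0.087], [0.087, 0.002, 0.996], [-0.001, -1.0, 0.002]] F [-0.3  1.  -1.9] gap 0.0229
[ 0.60131048 -0.068328  ]
xyz [0.0005, 0.0103, -0.0003] rot [-0.002, -0.0, -0.001]
```

>>> {"fn": "apply_moves", "kwargs": {
  "xyz": [
    [0,0.005,0],
    [0,0.009,0],
    [0,0.013,0],
    [0,0.016,0],
    [0,0.016,0]
  ],
  "rotation": [
    [0,0,0],
    [0,0,0],
    [0,0,0],
    [0,0,0],
    [0,0,0]
  ],
  "grip": [0.015,0.015,0.015,0.015,0.015]
}}

```text
time: 33.3
ee_pos: [0.6008, -0.0682, 0.1114]
eef_rot: [0.707, -0.706, -0.03, 0.031]
ft_force: [-0.1, -0.6, -2.0]
finger_gap: 0.0227
```

It's in: bottom below deck level with no force. Now press it to the floor.

>>> {"fn": "apply_moves", "kwargs": {
  "xyz": [
    [0,0.004,0],
    [0,0.008,0],
    [0,0.012,0],
    [0,0.015,0],
    [0,0.018,0],
    [0,0.018,0]
  ],
  "rotation": [
    [0,0,0],
    [0,0,0],
    [0,0,0],
    [0,0,0],
    [0,0,0],
    [0,0,0]
  ],
  "grip": [0.015,0.015,0.015,0.015,0.015,0.015]
}}

```text
time: 33.9
ee_pos: [0.6, -0.0681, 0.0958]
eef_rot: [0.708, -0.705, -0.03, 0.031]
ft_force: [-8.9, 2.1, 17.1]
finger_gap: 0.0226
```

Flush by reading (ee z 0.0958, as predicted). Release and go for B.

>>> {"fn": "apply_moves", "kwargs": {
  "xyz": [
    [0,0,0],
    [0,0,0],
    [0,0,0],
    [0,-0.03,0],
    [0,-0.07,0],
    [0,-0.09,-0.02],
    [-0.03,-0.09,-0.055],
    [-0.065,-0.09,-0.09],
    [-0.1,-0.09,-0.125],
    [-0.135,-0.09,-0.16],
    [-0.17,-0.09,-0.18],
    [-0.17,-0.09,-0.18]
  ],
  "rotation": [
    [0,0,0],
    [0,0,0],
    [0,0,0],
    [0,0,0],
    [0,0,0],
    [0,0,0],
    [0,0.03,0],
    [0,0.06,0],
    [0,0.09,0],
    [0,0.113,0],
    [0,0.113,0],
    [0,0.113,0]
  ],
  "grip": [0.036,0.036,0.036,0.036,0.036,0.036,0.045,0.045,0.045,0.045,0.045,0.045]
}}

```text
time: 35.1
ee_pos: [0.442, -0.267, 0.184]
eef_rot: [0.707, -0.707, 0.014, -0.013]
ft_force: [-0.2, 1.1, -0.6]
finger_gap: 0.0447
```

```bash
python3 - <<'E'
from h import *
arm.grab_frame("top");arm.grab_frame("top"); st(); c=(.4453,-.2679); go((*c,.08,-1.6),(*c,.0225,-1.6))
snap("side","s6")
a=cv2.imread("pics/raw_s6.png")[140:205,225:275]; cv2.imwrite("pics/s6.png",cv2.convertScaleAbs(cv2.resize(a,None,fx=8,fy=8,interpolation=cv2.INTER_CUBIC),alpha=1.3))
E
```

```text
t 35.2 p [ 0.4473 -0.2634  0.1837] R [[1.0, 0.001, 0.029], [-0.029, 0.002, 1.0], [0.001, -1.0, 0.002]] F [ 0.7  0.7 -1. ] gap 0.0447
xyz [-0.002, 0.1037, -0.0048] rot [-0.002, -0.001, 0.001]
xyz [-0.002, 0.1612, -0.0049] rot [-0.002, -0.001, 0.001]
```

View pics/s6.png

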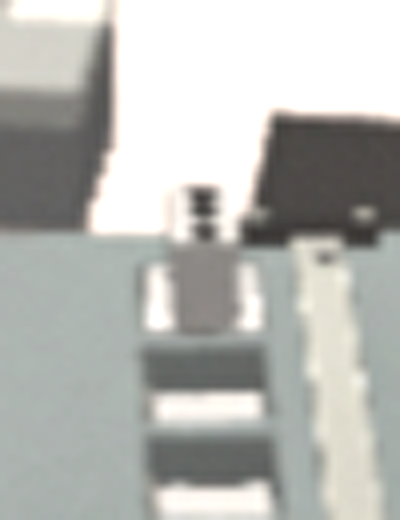

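Block A sits flush in bay 3: its shoulders are level with the deck at (200,330). Now grip B.

>>> {"fn": "apply_moves", "kwargs": {
  "xyz": [
    [-0.002,0.04,-0.0048],
    [-0.002,0.09,-0.0048],
    [-0.002,0.13,-0.0048],
    [-0.002,0.15,-0.0048],
    [-0.002,0.16,-0.0048],
    [-0.002,0.16,-0.0048],
    [-0.002,0.16,-0.0048]
  ],
  "rotation": [
    [0,0,0],
    [0,0,0],
    [0,0,0],
    [0,0,0],
    [0,0,0],
    [0,0,0],
    [0,0,0]
  ],
  "grip": [0.045,0.045,0.045,0.045,0.045,0.045,0.045]
}}

```text
time: 35.95
ee_pos: [0.4467, -0.2669, 0.0241]
eef_rot: [0.708, -0.706, 0.008, -0.009]
ft_force: [-0.1, -0.3, 0.0]
finger_gap: 0.0448
```

>>> {"fn": "apply_moves", "kwargs": {
  "xyz": [
    [0,0,0],
    [0,0,0],
    [0,0,0],
    [0,0,0],
    [0,0,0]
  ],
  "rotation": [
    [0,0,0],
    [0,0,0],
    [0,0,0],
    [0,0,0],
    [0,0,0]
  ],
  "grip": [0.015,0.015,0.015,0.015,0.015]
}}

```text
time: 36.45
ee_pos: [0.4463, -0.2673, 0.0249]
eef_rot: [0.708, -0.707, 0.008, -0.01]
ft_force: [-0.1, 1.0, 7.2]
finger_gap: 0.0225
```

>>> {"fn": "apply_moves", "kwargs": {
  "xyz": [
    [0,-0.03,0],
    [0,-0.07,0],
    [0,-0.12,0],
    [0,-0.155,0],
    [0,-0.16,0],
    [0,-0.16,0]
  ],
  "rotation": [
    [0,0,0],
    [0,0,0],
    [0,0,0],
    [0,0,0],
    [0,0,0],
    [0,0,0]
  ],
  "grip": [0.015,0.015,0.015,0.015,0.015,0.015]
}}

```text
time: 37.05
ee_pos: [0.4459, -0.267, 0.1845]
eef_rot: [0.708, -0.706, 0.008, -0.01]
ft_force: [0.4, 0.6, -1.9]
finger_gap: 0.0224
```

```bash
python3 - <<'E'
from h import *
arm.grab_frame("top");arm.grab_frame("top"); st(); c=np.array([.6010,-.0682])+.058*np.array([-.0872,.9962]); print(c); go((*c,.175,5),(*c,.122,5))
E
```

```text
t 37.15 p [ 0.4445 -0.266   0.1824] R [[1.0, -0.002, 0.025], [-0.025, 0.004, 1.0], [-0.002, -1.0, 0.004]] F [-0.3 -0.2 -2.5] gap 0.0224
[ 0.5959424 -0.0104204]
xyz [0.1449, 0.0081, 0.2593] rot [-0.004, -0.113, -0.002]
xyz [0.145, 0.0611, 0.2591] rot [-0.004, -0.113, -0.002]
```

>>> {"fn": "apply_moves", "kwargs": {
  "xyz": [
    [0.02,0,0.035],
    [0.045,0,0.075],
    [0.07,0,0.115],
    [0.095,0,0.155],
    [0.12,0,0.195],
    [0.14,0,0.235],
    [0.145,0.005,0.2593],
    [0.145,0.02,0.2593],
    [0.145,0.035,0.2593],
    [0.145,0.045,0.2593],
    [0.145,0.045,0.2593],
    [0.145,0.045,0.2593]
  ],
  "rotation": [
    [0,-0.02,0],
    [0,-0.04,0],
    [0,-0.06,0],
    [0,-0.08,0],
    [0,-0.1,0],
    [0,-0.113,0],
    [0,-0.113,0],
    [0,-0.113,0],
    [0,-0.113,0],
    [0,-0.113,0],
    [0,-0.113,0],
    [0,-0.113,0]
  ],
  "grip": [0.015,0.015,0.015,0.015,0.015,0.015,0.015,0.015,0.015,0.015,0.015,0.015]
}}

```text
time: 38.35
ee_pos: [0.5965, -0.0135, 0.1388]
eef_rot: [0.707, -0.706, -0.029, 0.03]
ft_force: [-0.7, -0.6, -1.5]
finger_gap: 0.0226
```

```bash
python3 - <<'E'
from h import *
arm.grab_frame("top");arm.grab_frame("top"); st(); c=np.array([.6010,-.0682])+.058*np.array([-.0872,.9962]); print(c); go((*c,.122,5))
E
```

```text
t 38.45 p [ 0.5974 -0.0129  0.1397] R [[0.996, 0.001, -0.085], [0.085, 0.002, 0.996], [0.001, -1.0, 0.002]] F [ 0.2  0.  -2.4] gap 0.0223
[ 0.5959424 -0.0104204]
xyz [-0.0013, 0.0177, 0.0026] rot [-0.002, -0.002, 0.001]
```

>>> {"fn": "apply_moves", "kwargs": {
  "xyz": [
    [-0.0013,0.005,0.003],
    [-0.0013,0.012,0.003],
    [-0.0013,0.015,0.003],
    [-0.0013,0.015,0.003],
    [-0.0013,0.015,0.003]
  ],
  "rotation": [
    [0,0,0],
    [0,0,0],
    [0,0,0],
    [0,0,0],
    [0,0,0]
  ],
  "grip": [0.015,0.015,0.015,0.015,0.015]
}}

```text
time: 38.95
ee_pos: [0.5956, -0.0088, 0.1241]
eef_rot: [0.707, -0.706, -0.031, 0.031]
ft_force: [-0.2, -0.4, -2.8]
finger_gap: 0.0226
```

>>> {"fn": "apply_moves", "kwargs": {
  "xyz": [
    [0,0.004,0],
    [0,0.008,0],
    [0,0.011,0],
    [0,0.011,0]
  ],
  "rotation": [
    [0,0,0],
    [0,0,0],
    [0,0,0],
    [0,0,0]
  ],
  "grip": [0.015,0.015,0.015,0.015]
}}

```text
time: 39.35
ee_pos: [0.5963, -0.0107, 0.1157]
eef_rot: [0.707, -0.706, -0.031, 0.03]
ft_force: [-3.7, -0.8, 14.9]
finger_gap: 0.0228
```

>>> {"fn": "apply_moves", "kwargs": {
  "xyz": [
    [0,-0.013,0],
    [-0.0012,-0.013,0],
    [-0.0012,-0.013,0],
    [-0.0012,-0.013,0],
    [-0.0012,-0.013,0]
  ],
  "rotation": [
    [0,0,0],
    [0,0,0],
    [0,0,0],
    [0,0,0],
    [0,0,0]
  ],
  "grip": [0.015,0.015,0.015,0.015,0.015]
}}

```text
time: 39.85
ee_pos: [0.5939, -0.0086, 0.1256]
eef_rot: [0.707, -0.706, -0.031, 0.031]
ft_force: [0.7, -0.1, -2.1]
finger_gap: 0.0229
```

>>> {"fn": "apply_moves", "kwargs": {
  "xyz": [
    [0,0.004,0],
    [0,0.008,0],
    [0,0.012,0],
    [0,0.014,0],
    [0,0.014,0]
  ],
  "rotation": [
    [0,0,0],
    [0,0,0],
    [0,0,0],
    [0,0,0],
    [0,0,0]
  ],
  "grip": [0.015,0.015,0.015,0.015,0.015]
}}

```text
time: 40.35
ee_pos: [0.5951, -0.0109, 0.1147]
eef_rot: [0.707, -0.706, -0.031, 0.03]
ft_force: [-4.8, -2.4, 17.2]
finger_gap: 0.0228
```

>>> {"fn": "apply_moves", "kwargs": {
  "xyz": [
    [0,-0.014,0],
    [0.0005,-0.014,-0.002],
    [0.0005,-0.014,-0.002],
    [0.0005,-0.014,-0.002],
    [0.0005,-0.014,-0.002]
  ],
  "rotation": [
    [0,0,0],
    [0,0,0],
    [0,0,0],
    [0,0,0],
    [0,0,0]
  ],
  "grip": [0.015,0.015,0.015,0.015,0.015]
}}

```text
time: 40.85
ee_pos: [0.5944, -0.0106, 0.1254]
eef_rot: [0.707, -0.706, -0.03, 0.031]
ft_force: [0.1, -0.1, -1.6]
finger_gap: 0.0228
```

>>> {"fn": "apply_moves", "kwargs": {
  "xyz": [
    [0,0.004,0],
    [0,0.008,0],
    [0,0.012,0],
    [0,0.014,0],
    [0,0.014,0]
  ],
  "rotation": [
    [0,0,0],
    [0,0,0],
    [0,0,0],
    [0,0,0],
    [0,0,0]
  ],
  "grip": [0.015,0.015,0.015,0.015,0.015]
}}

```text
time: 41.35
ee_pos: [0.5953, -0.0123, 0.1142]
eef_rot: [0.707, -0.705, -0.031, 0.03]
ft_force: [-3.6, -1.0, 13.4]
finger_gap: 0.0224
```

>>> {"fn": "apply_moves", "kwargs": {
  "xyz": [
    [0,-0.014,0],
    [0,-0.014,-0.0015],
    [0,-0.014,-0.0015],
    [0,-0.014,-0.0015]
  ],
  "rotation": [
    [0,0,0],
    [0,0,0],
    [0,0,0],
    [0,0,0]
  ],
  "grip": [0.015,0.015,0.015,0.015]
}}

```text
time: 41.75
ee_pos: [0.5945, -0.0121, 0.1256]
eef_rot: [0.707, -0.706, -0.03, 0.031]
ft_force: [-0.5, -0.1, -2.3]
finger_gap: 0.0226
```

>>> {"fn": "apply_moves", "kwargs": {
  "xyz": [
    [0,0.004,0],
    [0,0.008,0],
    [0,0.012,0],
    [0,0.014,0],
    [0,0.014,0]
  ],
  "rotation": [
    [0,0,0],
    [0,0,0],
    [0,0,0],
    [0,0,0],
    [0,0,0]
  ],
  "grip": [0.015,0.015,0.015,0.015,0.015]
}}

```text
time: 42.25
ee_pos: [0.5954, -0.013, 0.1139]
eef_rot: [0.708, -0.705, -0.03, 0.03]
ft_force: [-3.2, -0.5, 13.7]
finger_gap: 0.0223
```

```bash
python3 - <<'E'
from h import *
snap("side","s7")
L=[]
for n in("s6","s7"):
    a=cv2.imread(f"pics/raw_{n}.png")[165:210,232:272]; L.append(cv2.convertScaleAbs(cv2.resize(a,None,fx=10,fy=10,interpolation=cv2.INTER_LINEAR),alpha=1.3))
im=np.hstack(L)
for k in range(0,45,5): cv2.line(im,(0,k*10),(800,k*10),(0,200,255) if k%10==0 else (0,120,0),1)
for k in range(0,80,5): cv2.line(im,(k*10,0),(k*10,450),(0,120,0),1)
cv2.imwrite("pics/cmp.png",im)
E
```

```text
(no output)
```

View pics/cmp.png

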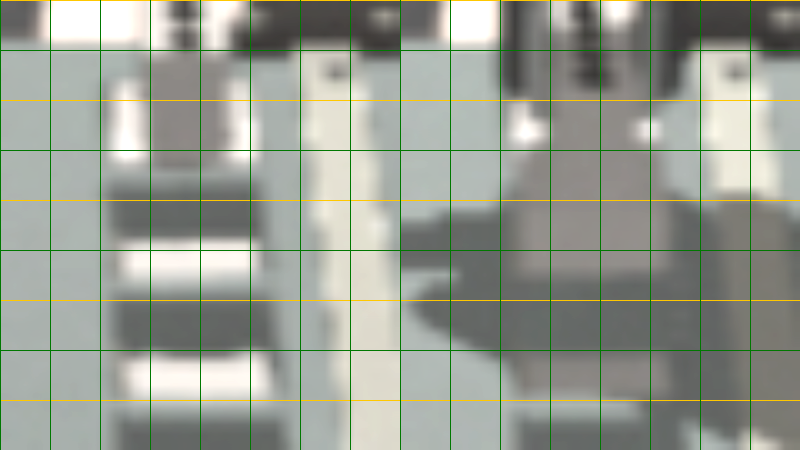

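The side comparison puts the foot about 2–3 mm too far in -y, and close to the near (-x) wall. I aim for ee (0.5957, -0.0103).

>>> {"fn": "apply_moves", "kwargs": {
  "xyz": [
    [0,-0.014,0],
    [0.0012,-0.014,0.0019],
    [0.0012,-0.014,0.0019],
    [0.0012,-0.014,0.0019],
    [0.0012,-0.014,0.0019]
  ],
  "rotation": [
    [0,0,0],
    [0,0,0],
    [0,0,0],
    [0,0,0],
    [0,0,0]
  ],
  "grip": [0.015,0.015,0.015,0.015,0.015]
}}

```text
time: 42.8
ee_pos: [0.5956, -0.0102, 0.1255]
eef_rot: [0.707, -0.706, -0.03, 0.031]
ft_force: [-0.2, 0.1, -1.7]
finger_gap: 0.0223
```

>>> {"fn": "apply_moves", "kwargs": {
  "xyz": [
    [0,0.004,0],
    [0,0.008,0],
    [0,0.01,0],
    [0,0.01,0]
  ],
  "rotation": [
    [0,0,0],
    [0,0,0],
    [0,0,0],
    [0,0,0]
  ],
  "grip": [0.015,0.015,0.015,0.015]
}}

```text
time: 43.2
ee_pos: [0.5957, -0.0104, 0.1155]
eef_rot: [0.707, -0.706, -0.03, 0.031]
ft_force: [0.1, 0.9, -2.0]
finger_gap: 0.0224
```

>>> {"fn": "apply_moves", "kwargs": {
  "xyz": [
    [0,0.004,0],
    [0,0.007,0],
    [0,0.007,0]
  ],
  "rotation": [
    [0,0,0],
    [0,0,0],
    [0,0,0]
  ],
  "grip": [0.015,0.015,0.015]
}}

```text
time: 43.5
ee_pos: [0.5968, -0.0137, 0.1123]
eef_rot: [0.707, -0.706, -0.031, 0.029]
ft_force: [-5.6, -2.9, 17.6]
finger_gap: 0.0227
```

```bash
python3 - <<'E'
from h import *
s=arm.sense(); F=np.array(s["ft_force"]);T=np.array(s["torque"]); print(F,T,"rx,ry mm",-T[1]/F[2]*1e3,T[0]/F[2]*1e3); st()
E
```

```text
[-5.62415272 -2.93717353 17.59823523] [-0.29986587  1.21951594  0.08814399] rx,ry mm -69.29762685956565 -17.039541889965832
t 43.5 p [ 0.5968 -0.0137  0.1123] R [[0.996, 0.002, -0.085], [0.085, 0.001, 0.996], [0.002, -1.0, 0.001]] F [-5.6 -2.9 17.6] gap 0.0227
```

B keeps catching on the rim and has slipped slightly in the grip. I set it on the flat deck behind the bays and pinch it lengthwise to centre it (as worked for A), then regrip.

>>> {"fn": "apply_moves", "kwargs": {
  "xyz": [
    [0,-0.015,0],
    [0,-0.02,0],
    [0.04,-0.02,0],
    [0.075,-0.02,0.003],
    [0.075,-0.02,0.003],
    [0.075,-0.012,0.003],
    [0.075,-0.007,0.003],
    [0.075,-0.0065,0.003],
    [0.075,-0.0065,0.003],
    [0.075,-0.0065,0.003],
    [0.075,-0.0065,0.003]
  ],
  "rotation": [
    [0,0,0],
    [0,0,0],
    [0,0,0],
    [0,0,0],
    [0,0,0],
    [0,0,0],
    [0,0,0],
    [0,0,0],
    [0,0,0],
    [0,0,0],
    [0,0,0]
  ],
  "grip": [0.015,0.015,0.015,0.015,0.015,0.015,0.015,0.015,0.045,0.045,0.045]
}}

```text
time: 44.6
ee_pos: [0.6695, -0.001, 0.1152]
eef_rot: [0.707, -0.706, -0.03, 0.031]
ft_force: [-0.1, 0.9, 0.6]
finger_gap: 0.0451
```

>>> {"fn": "apply_moves", "kwargs": {
  "xyz": [
    [0,-0.03,0],
    [0,-0.06,0],
    [0,-0.07,0],
    [0,-0.07,0],
    [0,-0.07,0],
    [0,-0.07,0],
    [0,-0.07,0],
    [0,-0.07,0],
    [0,-0.07,0],
    [0,-0.07,0],
    [0,-0.07,0],
    [0,-0.07,0]
  ],
  "rotation": [
    [0,0,0],
    [0,0,0],
    [0,-0.17,0],
    [0,-0.34,0],
    [0,-0.51,0],
    [0,-0.68,0],
    [0,-0.85,0],
    [0,-1.02,0],
    [0,-1.19,0],
    [0,-1.36,0],
    [0,-1.5,0],
    [0,-1.57,0]
  ],
  "grip": [0.045,0.045,0.06,0.06,0.07,0.07,0.07,0.07,0.07,0.07,0.07,0.07]
}}

```text
time: 45.8
ee_pos: [0.6699, -0.0013, 0.185]
eef_rot: [-0.495, 0.494, 0.506, -0.505]
ft_force: [-0.4, 0.0, 0.6]
finger_gap: 0.0699
```

```bash
python3 - <<'E'
from h import *
arm.grab_frame("top");arm.grab_frame("top"); st(); c=(.6715,-.0065);go((*c,.16,95),(*c,.104,95))
E
```

```text
t 45.9 p [ 0.67   -0.0015  0.1852] R [[-0.015, -0.001, -1.0], [1.0, 0.003, -0.015], [0.003, -1.0, 0.001]] F [-0.1  0.6  0.2] gap 0.0701
xyz [-0.0051, 0.0252, -0.0015] rot [-0.001, -0.072, 0.003]
xyz [-0.0053, 0.0812, -0.0015] rot [-0.001, -0.072, 0.003]
```

>>> {"fn": "apply_moves", "kwargs": {
  "xyz": [
    [0,0.01,0],
    [0,0.04,0],
    [0,0.065,0],
    [0,0.078,0],
    [0,0.081,0],
    [0,0.081,0],
    [0,0.081,0],
    [0,0.081,0],
    [0,0.081,0],
    [0,0.081,0],
    [0,0.081,0],
    [0,0.081,0]
  ],
  "rotation": [
    [0,-0.072,0],
    [0,-0.072,0],
    [0,-0.072,0],
    [0,-0.072,0],
    [0,-0.072,0],
    [0,-0.072,0],
    [0,-0.072,0],
    [0,-0.072,0],
    [0,-0.072,0],
    [0,-0.072,0],
    [0,-0.072,0],
    [0,-0.072,0]
  ],
  "grip": [0.07,0.07,0.07,0.07,0.07,0.07,0.035,0.035,0.035,0.035,0.035,0.035]
}}

```text
time: 47.1
ee_pos: [0.6722, -0.0006, 0.1064]
eef_rot: [-0.477, 0.478, 0.523, -0.52]
ft_force: [0.1, 0.9, 5.6]
finger_gap: 0.0448
```

```bash
python3 - <<'E'
from h import *
st();s=arm.sense();print(az(s["eef_rot"]),s["torque"])
E
```

```text
t 47.1 p [ 6.722e-01 -6.000e-04  1.064e-01] R [[-0.088, 0.003, -0.996], [0.996, 0.003, -0.088], [0.002, -1.0, -0.004]] F [0.1 0.9 5.6] gap 0.0448
95.05302603352034 [0.2248122  0.07577574 0.00702059]
```

>>> {"fn": "apply_moves", "kwargs": {
  "xyz": [
    [0,0,0],
    [0,0,0],
    [0,-0.035,0],
    [0,-0.07,0],
    [0,-0.07,0],
    [0,-0.07,0],
    [0,-0.07,0],
    [0,-0.07,0],
    [0,-0.07,0],
    [0,-0.07,0],
    [0,-0.07,0],
    [0,-0.07,0]
  ],
  "rotation": [
    [0,0,0],
    [0,0,0],
    [0,0,0],
    [0,0.17,0],
    [0,0.34,0],
    [0,0.51,0],
    [0,0.68,0],
    [0,0.85,0],
    [0,1.02,0],
    [0,1.19,0],
    [0,1.36,0],
    [0,1.5,0]
  ],
  "grip": [0.065,0.065,0.065,0.065,0.065,0.06,0.06,0.05,0.045,0.045,0.045,0.045]
}}

```text
time: 48.3
ee_pos: [0.67, -0.0012, 0.1742]
eef_rot: [0.7, -0.698, -0.106, 0.107]
ft_force: [-0.8, 0.1, 0.3]
finger_gap: 0.045
```

```bash
python3 - <<'E'
from h import *
arm.grab_frame("top");arm.grab_frame("top"); st(); c=(.6705,-.0006);go((*c,.16,5),(*c,.1155,5))
E
```

```text
t 48.4 p [ 0.67   -0.0009  0.1739] R [[0.953, -0.002, -0.304], [0.304, 0.001, 0.953], [-0.001, -1.0, 0.002]] F [-0.2  0.4 -0.2] gap 0.0451
xyz [0.0006, 0.0139, 0.0001] rot [-0.001, 0.222, -0.001]
xyz [0.0007, 0.0584, 0.0001] rot [-0.001, 0.222, -0.001]
```

>>> {"fn": "apply_moves", "kwargs": {
  "xyz": [
    [0,0.005,0],
    [0,0.015,0],
    [0,0.03,0],
    [0,0.045,0],
    [0,0.055,0],
    [0,0.057,0],
    [0,0.057,0],
    [0,0.057,0],
    [0,0.057,0],
    [0,0.057,0],
    [0,0.057,0],
    [0,0.057,0]
  ],
  "rotation": [
    [0,0.11,0],
    [0,0.222,0],
    [0,0.222,0],
    [0,0.222,0],
    [0,0.222,0],
    [0,0.222,0],
    [0,0.222,0],
    [0,0.222,0],
    [0,0.222,0],
    [0,0.222,0],
    [0,0.222,0],
    [0,0.222,0]
  ],
  "grip": [0.045,0.045,0.045,0.045,0.045,0.045,0.045,0.015,0.015,0.015,0.015,0.015]
}}

```text
time: 49.6
ee_pos: [0.6712, -0.0012, 0.1186]
eef_rot: [0.707, -0.706, -0.031, 0.03]
ft_force: [-1.9, 0.1, 4.9]
finger_gap: 0.0225
```

>>> {"fn": "apply_moves", "kwargs": {
  "xyz": [
    [0,-0.01,0],
    [0,-0.015,0],
    [-0.03,-0.015,0],
    [-0.06,-0.015,0],
    [-0.06,-0.015,0],
    [-0.06,-0.015,0]
  ],
  "rotation": [
    [0,0,0],
    [0,0,0],
    [0,0,0],
    [0,0,0],
    [0,0,0],
    [0,0,0]
  ],
  "grip": [0.015,0.015,0.015,0.015,0.015,0.015]
}}

```text
time: 50.2
ee_pos: [0.6103, -0.0059, 0.1328]
eef_rot: [0.707, -0.705, -0.031, 0.031]
ft_force: [1.4, -0.5, -2.4]
finger_gap: 0.0223
```

```bash
python3 - <<'E'
from h import *
arm.grab_frame("top");arm.grab_frame("top"); st(); print(arm.sense()["torque"]);
for x in(-.0003,): c=mx(x,-.0272); print(c); go((*c,.125,5))
E
```

```text
t 50.3 p [ 0.6121 -0.0057  0.133 ] R [[0.996, 0.002, -0.088], [0.088, 0.002, 0.996], [0.002, -1.0, 0.002]] F [-0.4  0.2 -2.6] gap 0.0224
[ 0.02328757 -0.04440883 -0.00398703]
[ 0.59573992 -0.01039305]
xyz [-0.0167, 0.0079, -0.0033] rot [-0.002, 0.001, 0.002]
```

>>> {"fn": "apply_moves", "kwargs": {
  "xyz": [
    [-0.0167,0,-0.0038],
    [-0.0167,0.005,-0.0038],
    [-0.0167,0.008,-0.0038],
    [-0.0167,0.008,-0.0038],
    [-0.0167,0.008,-0.0038]
  ],
  "rotation": [
    [0,0,0],
    [0,0,0],
    [0,0,0],
    [0,0,0],
    [0,0,0]
  ],
  "grip": [0.015,0.015,0.015,0.015,0.015]
}}

```text
time: 50.8
ee_pos: [0.5955, -0.011, 0.1244]
eef_rot: [0.707, -0.706, -0.031, 0.031]
ft_force: [0.3, 0.1, -1.5]
finger_gap: 0.0225
```

>>> {"fn": "apply_moves", "kwargs": {
  "xyz": [
    [0,0.004,0],
    [0,0.008,0],
    [0,0.011,0],
    [0,0.011,0]
  ],
  "rotation": [
    [0,0,0],
    [0,0,0],
    [0,0,0],
    [0,0,0]
  ],
  "grip": [0.015,0.015,0.015,0.015]
}}

```text
time: 51.2
ee_pos: [0.5951, -0.0112, 0.1133]
eef_rot: [0.707, -0.706, -0.031, 0.03]
ft_force: [1.3, 0.2, -2.2]
finger_gap: 0.0224
```

```bash
python3 - <<'E'
from h import *
st(); print(arm.sense()["torque"])
E
```

```text
t 51.2 p [ 0.5951 -0.0112  0.1133] R [[0.996, 0.001, -0.087], [0.087, 0.002, 0.996], [0.001, -1.0, 0.002]] F [ 1.3  0.2 -2.2] gap 0.0224
[ 0.06659156 -0.35194062  0.02304422]
```

It's in on the first try. Press.

>>> {"fn": "apply_moves", "kwargs": {
  "xyz": [
    [0,0.004,0],
    [0,0.008,0],
    [0,0.012,0],
    [0,0.015,0],
    [0,0.0175,0],
    [0,0.0175,0]
  ],
  "rotation": [
    [0,0,0],
    [0,0,0],
    [0,0,0],
    [0,0,0],
    [0,0,0],
    [0,0,0]
  ],
  "grip": [0.015,0.015,0.015,0.015,0.015,0.015]
}}

```text
time: 51.8
ee_pos: [0.5951, -0.0114, 0.0984]
eef_rot: [0.708, -0.705, -0.031, 0.03]
ft_force: [-4.0, 0.2, 17.8]
finger_gap: 0.0225
```

>>> {"fn": "apply_moves", "kwargs": {
  "xyz": [
    [0,0,0],
    [0,0,0],
    [0,0,0],
    [0,-0.03,0],
    [0,-0.07,0],
    [0,-0.09,-0.02],
    [-0.02,-0.09,-0.06],
    [-0.04,-0.09,-0.105],
    [-0.06,-0.09,-0.15],
    [-0.06,-0.09,-0.15],
    [-0.06,-0.09,-0.15]
  ],
  "rotation": [
    [0,0,0],
    [0,0,0],
    [0,0,0],
    [0,0,0],
    [0,0,0],
    [0,-0.1,0],
    [0,-0.25,0],
    [0,-0.4,0],
    [0,-0.55,0],
    [0,-0.7,0],
    [0,-0.8,0]
  ],
  "grip": [0.036,0.036,0.036,0.036,0.036,0.036,0.05,0.06,0.07,0.07,0.07]
}}

```text
time: 52.9
ee_pos: [0.5462, -0.1688, 0.1856]
eef_rot: [0.64, -0.638, -0.303, 0.303]
ft_force: [-0.2, 0.5, 0.1]
finger_gap: 0.0701
```

```bash
python3 - <<'E'
from h import *
arm.grab_frame("top"); snap("top","t8"); 
for n in("t4","t8"):
    g=cv2.imread(f"pics/raw_{n}.png").max(2)[185:275,352:424]; m=(g>75).astype(np.uint8)
    k,l,s,c=cv2.connectedComponentsWithStats(m)
    for i in range(1,k):
        if s[i,4]>60: print(n,s[i],c[i]+[352,185], cv2.minAreaRect(np.argwhere(l==i)[:,::-1].astype(np.float32)))
st(); c=(.4585,-.317);go((*c,.18,102))
E
```

```text
t4 [  0   0  72   7 448] [389.67857143 187.65178571] ((35.5, 3.0), (6.0, 71.0), 90.0)
t4 [ 46  17  23  17 189] [409.11640212 209.83597884] ((56.27593994140625, 24.84025001525879), (23.382884979248047, 10.886246681213379), 14.931416511535645)
t4 [43 30 19  8 65] [404.33846154 218.4       ] ((52.17647171020508, 33.29412078857422), (18.91777801513672, 3.395498752593994), 14.03624439239502)
t4 [ 11  50  44  25 595] [384.34285714 247.04033613] ((32.018672943115234, 62.88212203979492), (20.344816207885742, 45.03340530395508), 77.19573211669922)
t8 [ 54   0  18   8 118] [415.31355932 188.16101695] ((62.5, 3.5), (7.0, 17.0), 90.0)
t8 [ 33  50  22  20 273] [395.42124542 244.25274725] ((42.55881881713867, 58.76470947265625), (17.13750648498535, 22.669235229492188), 77.47119140625)
t 53.0 p [ 0.5471 -0.1667  0.1855] R [[0.633, -0.001, -0.774], [0.774, 0.003, 0.633], [0.002, -1.0, 0.002]] F [ 0.4  0.6 -0.2] gap 0.0698
xyz [-0.1724, 0.0051, -0.0266] rot [-0.001, -0.895, 0.003]
```

C has not moved. I pinch it lengthwise first.

>>> {"fn": "apply_moves", "kwargs": {
  "xyz": [
    [-0.04,0,-0.006],
    [-0.08,0,-0.012],
    [-0.12,0,-0.018],
    [-0.16,0,-0.024],
    [-0.1724,0,-0.0266],
    [-0.1724,0,-0.0266],
    [-0.1724,0,-0.0266],
    [-0.1724,0,-0.0266],
    [-0.1724,0,-0.0266]
  ],
  "rotation": [
    [0,-0.12,0],
    [0,-0.25,0],
    [0,-0.39,0],
    [0,-0.53,0],
    [0,-0.67,0],
    [0,-0.81,0],
    [0,-0.895,0],
    [0,-0.895,0],
    [0,-0.895,0]
  ],
  "grip": [0.07,0.07,0.07,0.07,0.07,0.07,0.07,0.07,0.07]
}}

```text
time: 53.9
ee_pos: [0.4596, -0.3161, 0.1851]
eef_rot: [-0.446, 0.444, 0.55, -0.549]
ft_force: [-0.1, 0.4, -0.1]
finger_gap: 0.07
```

```bash
python3 - <<'E'
from h import *
arm.grab_frame("top");arm.grab_frame("top"); st(); c=(.4585,-.317);go((*c,.18,102),(*c,.01,102))
E
```

```text
t 54.0 p [ 0.4597 -0.3161  0.1852] R [[-0.208, -0.0, -0.978], [0.978, 0.002, -0.208], [0.002, -1.0, -0.0]] F [ 0.3 -0.1 -0.4] gap 0.0697
xyz [-0.0007, 0.0052, 0.0013] rot [0.0, 0.001, 0.002]
xyz [-0.0011, 0.1752, 0.0013] rot [0.0, 0.001, 0.002]
```

>>> {"fn": "apply_moves", "kwargs": {
  "xyz": [
    [0,0.045,0],
    [0,0.09,0],
    [0,0.13,0],
    [0,0.155,0],
    [0,0.17,0],
    [0,0.173,0],
    [0,0.173,0],
    [0,0.173,0],
    [0,0.173,0],
    [0,0.173,0],
    [0,0.173,0],
    [0,0.173,0]
  ],
  "rotation": [
    [0,0,0],
    [0,0,0],
    [0,0,0],
    [0,0,0],
    [0,0,0],
    [0,0,0],
    [0,0,0],
    [0,0,0],
    [0,0,0],
    [0,0,0],
    [0,0,0],
    [0,0,0]
  ],
  "grip": [0.07,0.07,0.07,0.07,0.07,0.07,0.07,0.035,0.035,0.035,0.035,0.035]
}}

```text
time: 55.2
ee_pos: [0.4607, -0.3168, 0.0141]
eef_rot: [-0.444, 0.445, 0.551, -0.549]
ft_force: [-0.2, -0.1, 6.7]
finger_gap: 0.045
```

```bash
python3 - <<'E'
from h import *
st();print(az(arm.sense()["eef_rot"]))
E
```

```text
t 55.2 p [ 0.4607 -0.3168  0.0141] R [[-0.21, 0.003, -0.978], [0.978, 0.001, -0.21], [0.0, -1.0, -0.003]] F [-0.2 -0.1  6.7] gap 0.045
102.09672902017222
```

>>> {"fn": "apply_moves", "kwargs": {
  "xyz": [
    [0,0,0],
    [0,0,0],
    [0,-0.04,0],
    [0,-0.08,0],
    [0,-0.08,0],
    [0,-0.08,0],
    [0,-0.08,0],
    [0,-0.08,0],
    [0,-0.08,0],
    [0,-0.08,0],
    [0,-0.08,0],
    [0,-0.08,0]
  ],
  "rotation": [
    [0,0,0],
    [0,0,0],
    [0,0,0],
    [0,0.17,0],
    [0,0.34,0],
    [0,0.51,0],
    [0,0.68,0],
    [0,0.85,0],
    [0,1.02,0],
    [0,1.19,0],
    [0,1.36,0],
    [0,1.5,0]
  ],
  "grip": [0.065,0.065,0.065,0.065,0.065,0.06,0.06,0.05,0.045,0.045,0.045,0.045]
}}

```text
time: 56.4
ee_pos: [0.4594, -0.3161, 0.0924]
eef_rot: [0.692, -0.69, -0.15, 0.149]
ft_force: [0.0, -0.0, -0.7]
finger_gap: 0.0447
```

```bash
python3 - <<'E'
from h import *
arm.grab_frame("top");arm.grab_frame("top"); st(); c=(.4595,-.317);go((*c,.09,12),(*c,.0235,12))
E
```

```text
t 56.5 p [ 0.4594 -0.316   0.0922] R [[0.908, -0.001, -0.419], [0.419, 0.002, 0.908], [0.0, -1.0, 0.002]] F [ 0.6 -0.4 -0.4] gap 0.0449
xyz [-0.0004, 0.0022, -0.001] rot [-0.002, 0.223, -0.0]
xyz [-0.0004, 0.0687, -0.0011] rot [-0.002, 0.223, -0.0]
```

>>> {"fn": "apply_moves", "kwargs": {
  "xyz": [
    [0,0.005,-0.0011],
    [0,0.015,-0.0011],
    [0,0.035,-0.0011],
    [0,0.055,-0.0011],
    [0,0.066,-0.0011],
    [0,0.067,-0.0011],
    [0,0.067,-0.0011],
    [0,0.067,-0.0011],
    [0,0.067,-0.0011],
    [0,0.067,-0.0011],
    [0,0.067,-0.0011],
    [0,0.067,-0.0011]
  ],
  "rotation": [
    [0,0.11,0],
    [0,0.223,0],
    [0,0.223,0],
    [0,0.223,0],
    [0,0.223,0],
    [0,0.223,0],
    [0,0.223,0],
    [0,0.223,0],
    [0,0.223,0],
    [0,0.223,0],
    [0,0.223,0],
    [0,0.223,0]
  ],
  "grip": [0.045,0.045,0.045,0.045,0.045,0.045,0.045,0.015,0.015,0.015,0.015,0.015]
}}

```text
time: 57.7
ee_pos: [0.4603, -0.3177, 0.0264]
eef_rot: [0.704, -0.703, -0.074, 0.073]
ft_force: [-1.2, 0.1, 6.0]
finger_gap: 0.0225
```

>>> {"fn": "apply_moves", "kwargs": {
  "xyz": [
    [0,-0.03,0],
    [0,-0.07,0],
    [0,-0.12,0],
    [0,-0.155,0],
    [0,-0.16,0],
    [0,-0.16,0]
  ],
  "rotation": [
    [0,0,0],
    [0,0,0],
    [0,0,0],
    [0,0,0],
    [0,0,0],
    [0,0,0]
  ],
  "grip": [0.015,0.015,0.015,0.015,0.015,0.015]
}}

```text
time: 58.3
ee_pos: [0.4605, -0.3172, 0.1861]
eef_rot: [0.704, -0.703, -0.075, 0.073]
ft_force: [-1.1, 0.2, -1.8]
finger_gap: 0.0223
```

```bash
python3 - <<'E'
from h import *
arm.grab_frame("top"); st(); c=mx(-.0004,.029+.0018); print(c);go((*c,.185,5))
E
```

```text
t 58.35 p [ 0.4597 -0.3165  0.1847] R [[0.978, -0.001, -0.208], [0.208, 0.004, 0.978], [0.0, -1.0, 0.004]] F [-0.8 -0.1 -1.7] gap 0.0225
[0.59058527 0.04737753]
xyz [0.2038, 0.001, 0.3286] rot [-0.004, 0.123, 0.0]
```

>>> {"fn": "apply_moves", "kwargs": {
  "xyz": [
    [0.024,0,0.039],
    [0.048,0,0.078],
    [0.072,0,0.117],
    [0.097,0,0.156],
    [0.121,0,0.195],
    [0.145,0,0.234],
    [0.17,0,0.273],
    [0.19,0,0.305],
    [0.2038,0,0.328],
    [0.2038,0.02,0.328],
    [0.2038,0.04,0.328],
    [0.2038,0.04,0.328]
  ],
  "rotation": [
    [0,0.02,0],
    [0,0.04,0],
    [0,0.06,0],
    [0,0.08,0],
    [0,0.1,0],
    [0,0.123,0],
    [0,0.123,0],
    [0,0.123,0],
    [0,0.123,0],
    [0,0.123,0],
    [0,0.123,0],
    [0,0.123,0]
  ],
  "grip": [0.015,0.015,0.015,0.015,0.015,0.015,0.015,0.015,0.015,0.015,0.015,0.015]
}}

```text
time: 59.55
ee_pos: [0.5873, 0.0467, 0.1416]
eef_rot: [0.707, -0.706, -0.027, 0.034]
ft_force: [-1.0, -1.6, -1.9]
finger_gap: 0.0227
```

```bash
python3 - <<'E'
from h import *
for i in range(4): arm.grab_frame("top")
st(); c=mx(-.0004,.0300); print(c);go((*c,.126,5))
E
```

```text
t 59.75 p [0.5914 0.0451 0.1463] R [[0.996, 0.0, -0.085], [0.085, 0.002, 0.996], [0.0, -1.0, 0.002]] F [ 0.4 -0.4 -0.6] gap 0.0228
[0.590655   0.04658057]
xyz [-0.0006, 0.0203, 0.0015] rot [-0.002, -0.002, 0.0]
```

>>> {"fn": "apply_moves", "kwargs": {
  "xyz": [
    [-0.0006,0.008,0.0015],
    [-0.0006,0.015,0.0015],
    [-0.0006,0.02,0.0015],
    [-0.0006,0.02,0.0015],
    [-0.0006,0.02,0.0015]
  ],
  "rotation": [
    [0,0,0],
    [0,0,0],
    [0,0,0],
    [0,0,0],
    [0,0,0]
  ],
  "grip": [0.015,0.015,0.015,0.015,0.015]
}}

```text
time: 60.25
ee_pos: [0.5905, 0.0471, 0.1262]
eef_rot: [0.707, -0.706, -0.03, 0.03]
ft_force: [-0.6, 0.5, -1.1]
finger_gap: 0.0226
```

>>> {"fn": "apply_moves", "kwargs": {
  "xyz": [
    [0,0.004,0],
    [0,0.008,0],
    [0,0.012,0],
    [0,0.012,0]
  ],
  "rotation": [
    [0,0,0],
    [0,0,0],
    [0,0,0],
    [0,0,0]
  ],
  "grip": [0.015,0.015,0.015,0.015]
}}

```text
time: 60.65
ee_pos: [0.5905, 0.0473, 0.1138]
eef_rot: [0.707, -0.706, -0.03, 0.03]
ft_force: [-0.1, 0.9, -1.8]
finger_gap: 0.0223
```

C is in cleanly. Press it to the floor, release and rise.

>>> {"fn": "apply_moves", "kwargs": {
  "xyz": [
    [0,0.004,0],
    [0,0.008,0],
    [0,0.012,0],
    [0,0.015,0],
    [0,0.018,0],
    [0,0.018,0]
  ],
  "rotation": [
    [0,0,0],
    [0,0,0],
    [0,0,0],
    [0,0,0],
    [0,0,0],
    [0,0,0]
  ],
  "grip": [0.015,0.015,0.015,0.015,0.015,0.015]
}}

```text
time: 61.25
ee_pos: [0.5905, 0.0471, 0.0983]
eef_rot: [0.708, -0.705, -0.03, 0.03]
ft_force: [-5.9, 1.8, 18.0]
finger_gap: 0.0223
```

>>> {"fn": "apply_moves", "kwargs": {
  "xyz": [
    [0,0,0],
    [0,0,0],
    [0,0,0],
    [0,-0.03,0],
    [0,-0.07,0],
    [0,-0.09,0],
    [-0.05,-0.09,-0.01],
    [-0.09,-0.09,-0.02],
    [-0.13,-0.09,-0.03],
    [-0.15,-0.09,-0.04],
    [-0.15,-0.09,-0.04]
  ],
  "rotation": [
    [0,0,0],
    [0,0,0],
    [0,0,0],
    [0,0,0],
    [0,0,0],
    [0,0,0],
    [0,-0.15,0],
    [0,-0.3,0],
    [0,-0.45,0],
    [0,-0.6,0],
    [0,-0.75,0]
  ],
  "grip": [0.036,0.036,0.036,0.036,0.036,0.036,0.05,0.05,0.05,0.05,0.05]
}}

```text
time: 62.35
ee_pos: [0.4398, -0.0072, 0.1857]
eef_rot: [0.647, -0.644, -0.287, 0.289]
ft_force: [0.5, 0.1, -0.7]
finger_gap: 0.05
```

```bash
python3 - <<'E'
from h import *
arm.grab_frame("top");st()
snap("side","s9",(215,130,315,205),8); print(round(arm.sense()["time"],2))
E
```

```text
t 62.4 p [ 0.4424 -0.0065  0.1862] R [[0.665, -0.001, -0.747], [0.747, 0.003, 0.665], [0.002, -1.0, 0.003]] F [-0.2  0.3 -0.3] gap 0.0496
62.45
```

View pics/s9.png

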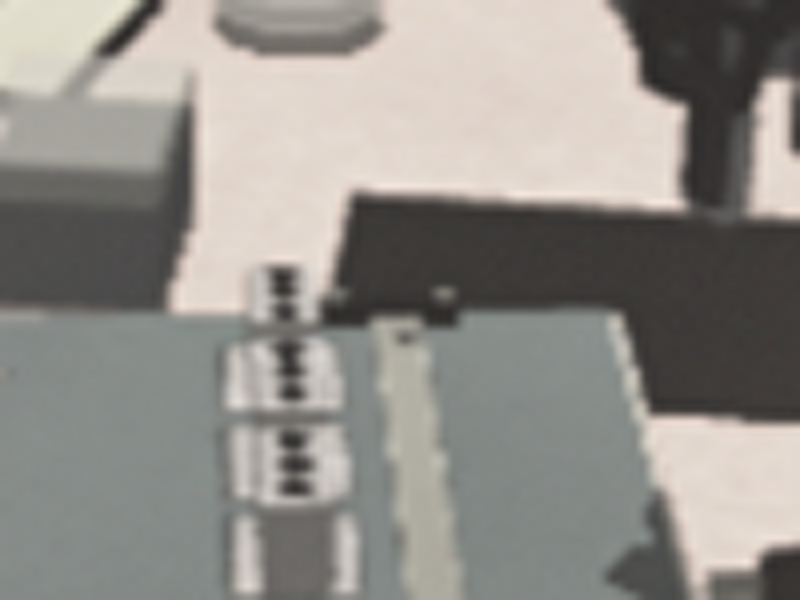

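All three tube blocks look flush and evenly spaced in bays 1–3, and the bar is clear. I go back to the knob.

```bash
python3 - <<'E'
from h import *
c=(.429,.0046);st();go((*c,.186,95),(*c,.015,95))
E
```

```text
t 62.45 p [ 0.4439 -0.0059  0.1863] R [[0.671, 0.0, -0.741], [0.741, 0.003, 0.671], [0.003, -1.0, 0.002]] F [-0.2 -0.   1.2] gap 0.0501
xyz [-0.0022, 0.0003, 0.0181] rot [-0.001, -0.823, 0.003]
xyz [-0.0027, 0.1713, 0.0178] rot [-0.001, -0.823, 0.003]
```

>>> {"fn": "apply_moves", "kwargs": {
  "xyz": [
    [-0.0022,0,0.018],
    [-0.0022,0,0.018],
    [-0.0022,0,0.018],
    [-0.0022,0,0.018],
    [-0.0022,0,0.018],
    [-0.0022,0,0.018],
    [-0.0022,0,0.018],
    [-0.0022,0,0.018],
    [-0.0022,0,0.018]
  ],
  "rotation": [
    [0,-0.14,0],
    [0,-0.28,0],
    [0,-0.42,0],
    [0,-0.56,0],
    [0,-0.7,0],
    [0,-0.8,0],
    [0,-0.82,0],
    [0,-0.82,0],
    [0,-0.82,0]
  ],
  "grip": [0.05,0.05,0.05,0.05,0.05,0.05,0.05,0.05,0.05]
}}

```text
time: 63.35
ee_pos: [0.43, 0.0048, 0.186]
eef_rot: [-0.479, 0.478, 0.521, -0.52]
ft_force: [0.0, -0.9, -0.2]
finger_gap: 0.0499
```

```bash
python3 - <<'E'
from h import *
for i in range(3): arm.grab_frame("top")
c=(.429,.0046);st();go((*c,.015,95))
E
```

```text
t 63.5 p [0.4298 0.0048 0.1861] R [[-0.084, -0.0, -0.996], [0.996, 0.002, -0.084], [0.002, -1.0, -0.0]] F [0.  0.  0.6] gap 0.0502
xyz [-0.0005, 0.1711, 0.0008] rot [0.0, -0.003, 0.002]
```

>>> {"fn": "apply_moves", "kwargs": {
  "xyz": [
    [0,0.04,0],
    [0,0.08,0],
    [0,0.12,0],
    [0,0.15,0],
    [0,0.168,0],
    [0,0.17,0],
    [0,0.17,0],
    [0,0.17,0],
    [0,0.17,0],
    [0,0.17,0],
    [0,0.17,0],
    [0,0.17,0]
  ],
  "rotation": [
    [0,0,0],
    [0,0,0],
    [0,0,0],
    [0,0,0],
    [0,0,0],
    [0,0,0],
    [0,0,0],
    [0,0,0],
    [0,0,0],
    [0,0,0],
    [0,0,0],
    [0,0,0]
  ],
  "grip": [0.05,0.05,0.05,0.05,0.05,0.05,0.05,0.015,0.015,0.015,0.015,0.015]
}}

```text
time: 64.7
ee_pos: [0.4307, 0.0047, 0.0174]
eef_rot: [-0.478, 0.479, 0.522, -0.52]
ft_force: [0.4, -1.6, 6.9]
finger_gap: 0.0252
```

>>> {"fn": "apply_moves", "kwargs": {
  "xyz": [
    [0,0,-0.005],
    [0,0,-0.01],
    [0,0,-0.015],
    [0,0,-0.019],
    [0,0,-0.022],
    [0,0,-0.022],
    [0,0,-0.022],
    [0,0,-0.022]
  ],
  "rotation": [
    [0,0,0],
    [0,0,0],
    [0,0,0],
    [0,0,0],
    [0,0,0],
    [0,0,0],
    [0,0,0],
    [0,0,0]
  ],
  "grip": [0.015,0.015,0.015,0.015,0.015,0.015,0.015,0.015]
}}

```text
time: 65.5
ee_pos: [0.4505, 0.0065, 0.0173]
eef_rot: [-0.479, 0.478, 0.521, -0.52]
ft_force: [-2.9, -1.7, 10.0]
finger_gap: 0.0253
```

The knob moved in 20 mm. Release, clear out and check.

>>> {"fn": "apply_moves", "kwargs": {
  "xyz": [
    [0,0,0],
    [0,0,0],
    [0,0,0],
    [0,-0.02,0],
    [0,-0.06,0],
    [0,-0.1,0],
    [0,-0.15,0],
    [0.05,-0.18,0],
    [0.1,-0.18,0],
    [0.15,-0.18,0.02],
    [0.19,-0.18,0.02],
    [0.19,-0.18,0.02]
  ],
  "rotation": [
    [0,0,0],
    [0,0,0],
    [0,0,0],
    [0,0,0],
    [0,0,0],
    [0,0,0],
    [0,0,0],
    [0,0,0],
    [0,0,0],
    [0,0,0],
    [0,0,0],
    [0,0,0]
  ],
  "grip": [0.05,0.05,0.05,0.05,0.05,0.05,0.05,0.05,0.05,0.05,0.05,0.05]
}}

```text
time: 66.7
ee_pos: [0.414, 0.2024, 0.1966]
eef_rot: [-0.476, 0.473, 0.526, -0.523]
ft_force: [0.8, -0.9, 0.6]
finger_gap: 0.0503
```

```bash
python3 - <<'E'
from h import *
arm.grab_frame("top"); snap("top","t9"); st()
im=cv2.imread("pics/raw_t9.png")[125:285,95:325]; cv2.imwrite("pics/t9.png",cv2.convertScaleAbs(cv2.resize(im,None,fx=3.45,fy=3.45,interpolation=cv2.INTER_CUBIC),alpha=1.5))
E
```

```text
t 66.8 p [0.4149 0.1958 0.1965] R [[-0.09, -0.0, -0.996], [0.996, 0.002, -0.09], [0.002, -1.0, -0.0]] F [-0.1 -0.6  0.5] gap 0.0499
```

View pics/t9.png

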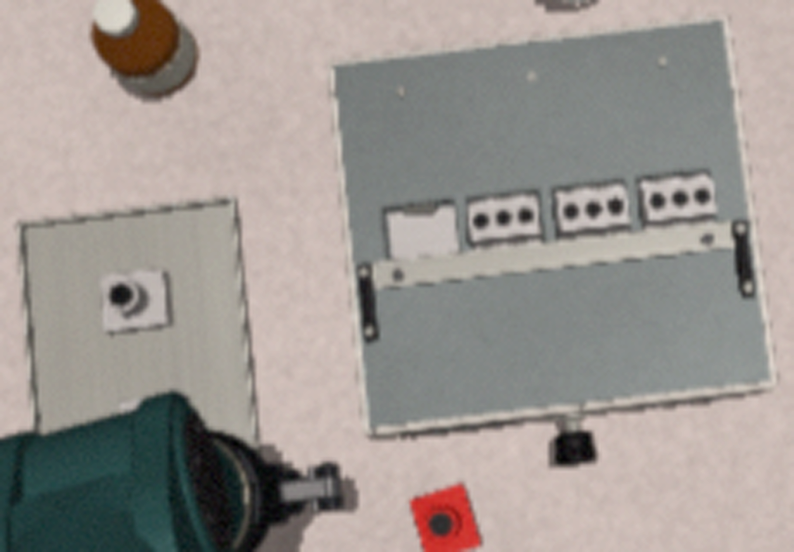

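The bar covers the near edges of the bays, and the tube blocks in bays 1–3 look flush. I compare the knob and bar with the first (home) picture, then hand in.

```bash
python3 - <<'E'
from h import *
g=[cv2.imread(f"pics/raw_{n}.png").max(2).astype(np.float32) for n in("top0","t9","t3")]
t=g[0]; 
for (x0,y0,x1,y1,n) in[(253,248,270,264,"knob"),(200,182,312,212,"bar")]:
    for k in(1,2):
        w=(slice(y0-14,y1+14),slice(x0-6,x1+6)); r=cv2.matchTemplate(g[k][w],t[y0:y1,x0:x1],cv2.TM_CCOEFF_NORMED); print(n,"home?" if k==1 else "out",cv2.minMaxLoc(r)[1:4:2],"home=(6,14)")
y=[np.where(h[240:275,261]<45)[0] +240 for h in g]; print([(a.min(),a.max()) for a in y if len(a)])
st(); arm.finish_job()
E
```

```text
knob home? (0.998938798904419, (6, 14)) home=(6,14)
knob out (0.9765219688415527, (7, 22)) home=(6,14)
bar home? (0.6550599932670593, (6, 14)) home=(6,14)
bar out (0.6689924001693726, (6, 14)) home=(6,14)
[(np.int64(250), np.int64(259)), (np.int64(250), np.int64(258)), (np.int64(259), np.int64(267))]
t 66.8 p [0.4149 0.1958 0.1965] R [[-0.09, -0.0, -0.996], [0.996, 0.002, -0.09], [0.002, -1.0, -0.0]] F [-0.1 -0.6  0.5] gap 0.0499
the job is handed in; nothing more can be done
```

The changeover is done and I handed it in at 66.8 s. I pulled the knob out, stood both vial blocks in the tray and pressed all three tube blocks down into bays 1–3 (bay 0 is empty). Then I pushed the knob home. I left the red look-alike alone and did not touch the bottle, tip box or beaker.

**Last checks**
- **Knob:** its picture matches the starting home picture to within a pixel (correlation 0.999). When it was out it sat 8 pixels away.
- **Tube blocks:** the last side view, taken just before I pushed the knob home, shows all three flush. Their heights on pressing also matched the expected flush values.
- **Vial blocks:** both stood upright in the tray when I looked after placing them. In the final picture the arm hides the second one, so I did not re-check it.

**What disagreed**
- **Tool position:** the fingers sat about 35 mm higher than the reported tool position implied, so the first knob grasp missed. I corrected for this by contact.
- **Bar comparison:** the numerical check of the bar could not tell home from out, so for the bar I relied on the knob check and the picture.
- **Misaligned insertions:** block A caught on the bay rim twice and block B five times before seating. One of A's contacts reached about 45 N through the fingers. I re-centred B on the deck before it went in.
- **Block C:** it was knocked against B partway through the run, and I picked it up from its new position.

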